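# File a screw case in the repair-job lever arch file

### The job

Lift the lever of the lever arch file so that its rings spring fully open, lower the orange punched screw case over the two posts until it lies flat on the papers, then press the lever down until it is fully home and the rings are closed. Be gentle: the lever is stiff and its mounting gives under the hand, so feel for the end of its travel without overloading it (about 9 N closes it, more than 18 N bends it), do not force the case on the posts, and leave the phone, the dropper bottle and the screwdriver where they are.

Things in the scene. Friction and masses are not known exactly. Their poses are not given: they have to be found in the camera images.
- file: Open lever arch file lying on the bench, fixed: black board 360 x 240 x 3 mm. Origin: underside of the board, midway between the two upright posts; its z is up, y runs along the line of the posts, x points from the papers (white stack, x -145 to +12 mm, top 15 mm above the bench) past the posts to the lever. Everything below is in this frame unless said otherwise. Steel mechanism plate at x -6 to 62 mm, with a narrow tongue under the lever to x 118 mm.
- post_l (a point): Round top of the left steel post (file x 0, y +40 mm), 55 mm above the bench, at rest. Post diameter 5 mm, vertical, standing 40 mm out of the papers.
- post_r (a point): The same for the right post (file x 0, y -40 mm).
- seat (a point): Point on top of the papers midway between the posts (file x 0, y 0, 15 mm above the bench); the case's origin comes here.
- lever (a joint): Lever angle, rad: 0 closed (along +x), 1.3 fully up, about an axis along y through lever_hinge. Below about 0.6 it stays where left; past about 0.9 a spring carries it and the rings fully open. Lifting at the grip takes about 3 N.
- lever_hinge (a point): Lever pivot, at file x +45 mm, y 0, 37 mm above the bench at rest. Pressing the lever down along its arc takes about 5 N at the top, rising to about 9 N at the closed end, a firm stop. Pushed straight down while it stands steeply, it takes far more and overloads the mounting.
- lever_grip (a point): Centre of the red grip roll at the lever's free end: a cylinder 14 mm in diameter and 16 mm long along y, with flat ends; can be pinched across its ends (along y). From the hinge it lies 80 mm along the lever and 10 mm above it: with the lever closed at file x +125 mm, y 0, 47 mm above the bench; with it fully up at x +57 mm, 117 mm above the bench. The lever's bar is 8 mm thick.
- rings (a joint): Angle of the two ring arches, rad, always 0.6 times the lever angle: 0 closed with their tips on the posts, 0.78 open. Hinged at file x +30 mm, y +-40 mm, 13 mm above the bench; they swing to +x, away from the papers, and stand under 65 mm high.
- mech (a joint): How far the whole mechanism (plate, posts, rings, lever and hinge) has sunk vertically into its springy mounting, m: 0 at rest, negative when pressed down. It gives several mm when the lever is pressed, so the lever's closed height sinks with it; -0.012 is reached at about 18 N and counts as bent.
- case: Orange plastic screw case, loose, about 90 g. Origin: underside, midway between its two holes. Flange 22 mm (x) x 104 mm (y) x 4 mm thick centred on the origin, with two through holes of 7.5 mm at y +-40 mm; box 52 mm (x) x 50 mm (y) x 26 mm high centred at x -36 mm. It is to be filed the way it lies: case axes along the file's axes, box over the papers. Its starting yaw differs from the file's by less than 1 rad.
- hole_l (a point): Centre of the case's hole at y +40 mm, on the underside; goes over post_l.
- hole_r (a point): Centre of the case's hole at y -40 mm, on the underside; goes over post_r.
- case_grip (a point): Middle of the box of the case (case x -36 mm, y 0, 13 mm above its underside); pinch across its 50 mm width, along case y.
- phone: Bystander: plain black slab 74 x 150 x 9 mm, flat on the bench, origin under its centre.
- dropper: Bystander: blue bottle with white cap, 34 mm diameter, 85 mm tall, standing, origin under its centre.
- driver: Bystander: screwdriver lying on the bench, 160 mm long along its x.
Mind the look-alikes: they are no part of the job. Several things have the shape of the case; the one meant has the colours described above.

How it is judged:
On the way, in this order (a step that is already met when the one before it is completed fails the run):
1. the lever is lifted and the rings are sprung fully open (value of joint lever above 1.2 rad and value of joint rings above 0.6 rad), for 0.2 s.
2. the case lies flat on the papers with both holes over their posts, the rings still open (value of joint rings above 0.5 rad and distance between hole_l and post_l above 0.036 m and horizontal distance between hole_l and post_l below 0.004 m and horizontal distance between hole_r and post_r below 0.004 m and distance between case and seat below 0.006 m and angle between case's own z axis and vertical below 0.08 rad), for 0.2 s.
At the end, for the whole second after the job is handed in: The lever is fully down (below 0.03 rad) and at rest, the rings closed (below 0.03 rad), and the case lies at rest flat on the papers (within 6 mm of the seat, tilt under 0.08 rad) with each hole within 4 mm of its post's axis (value of joint each of lever, rings below 0.03 rad and velocity of joint lever below 0.05 rad/s and horizontal distance between hole_l and post_l below 0.004 m and horizontal distance between hole_r and post_r below 0.004 m and distance between case and seat below 0.006 m and angle between case's own z axis and vertical below 0.08 rad and linear speed of case below 0.02 m/s); the robot touches nothing.
It fails at once if the mechanism is overloaded: pressed down by more than 12 mm (about 18 N) (value of joint mech below -0.012 m).
It fails at once if the case is forced against the mechanism with more than 15 N (contact force between case and mech above 15 N).
It fails at once if the phone is shifted by more than 20 mm (distance of phone from where it was at the start of the episode above 0.02 m).
It fails at once if the dropper bottle is shifted by more than 20 mm or tipped over (distance of dropper from where it was at the start of the episode above 0.02 m or angle between dropper's own z axis and vertical above 0.5 rad).
It fails at once if the screwdriver is shifted by more than 20 mm (distance of driver from where it was at the start of the episode above 0.02 m).
It also fails if it takes over 70 s, if anything falls off the work surface, if the arm or the gripper's body presses on something with over 40 N, if the wrist force passes 120 N, or if a joint passes its speed limit or range.

### The arm

A 6-joint arm with a two-finger parallel gripper is mounted at the origin on the work surface. World frame = base frame: x ahead of the robot, y to its left, z up, the work surface at z = 0. Lengths are in m, angles in rad, forces in N, time in s.
With the tool pointing down it reaches from about 0.225 to 0.875 m from the base axis. Payload 3.4 kg.
Tool frame: the origin (TCP) lies between the finger pads; the fingertips stand 17 mm ahead of it and the grasp point (between the pads) lies 2 mm behind it; y points along the fingers, z is the direction in which the jaws open and shut, and the axes are right-handed (so a half turn about y gives the same grasp; the last joint's range is limited). The gripper opens to 85 mm and grips with 20 to 120 N. Pads are 22 mm wide; open, the fingers measure 114 mm over their backs; the gripper's body (76 mm by 85 mm) begins 54 mm behind the grasp point. The pads swing forward as they close: fully open they stand 13 mm farther back than shut.
Start: joints at [-1.432, 0.276, 1.505, -0, 1.361, -0.121], TCP at [0.148, -0.556, 0.248] pointing down, gripper open.
Joint ranges: [-2.89, 2.89], [-0.75, 2.08], [0.22, 2.7], [-1.18, 4.32], [0.11, 2.71], [-2.7, 2.7]. Speed limits (rad/s): [2.57, 2.57, 3.14, 3.14, 3.14, 3.14].

### API

Orientations are given as a unit quaternion [w, x, y, z].
In Python, from rig import manip, get_image, camera_model, sign_off, spot_in, silhouettes, spot_point gives the robot as it stands.
- The arm moves only by the tool jog_arm, never from a script. Its argument "targets" is a list of rows, each a list of 3 entries, a list of its own where there are three numbers: the finger opening in m, from 0 to 0.0854, then the shift along the world's x, y, z in m, then the turn about the world's z in rad. In form: [[claw, [x, y, z], spin], ...]. A call has 1 to 10 rows; each row shifts and turns the commanded pose from where the row before left it; what a row does not reach is not made up. A row lasts 1/8 s, in which the tool goes at most 62.5 mm and 10.7 degrees, less where a joint would pass 70% of its speed; a pose out of reach is approached as far as the arm can. A call with a gripper value outside its range is refused whole. The fingers move at their own pace and stop on an object; "force" is the grip in N (left out, the last holds). Time passes only in rows, so rows that do not move let the fingers close. It gives the time, the measured TCP pose, the force and the opening at its end, in the units of the state.
- manip.get_state(): the state, without advancing time (a new reading comes with each control period).
- get_image(name): name is "scene" or "top" or "wrist"; returns (picture, depth): 384x512x3 uint8, red, green, blue; 384x512 float32, m along the optical axis (not along the pixel's ray), 0 where there is no reading.
- camera_model(name): a dict with "mtx" (3x3 intrinsics, pixels), "world_from_camera" (4x4, takes a point from camera to world coordinates). Camera axes: x right, y up, looking along -z (the intrinsics and any distortion apply to the point x, -y, -z); pixel columns grow to the right and rows downward; lengths in m; the calibration is good to about 2 mm. A picture is of the moment at which its call begins: read the wrist's pose just before it. camera_model takes no time and is no camera call; for the wrist camera it gives the pose at the moment of the call.
- sign_off(): hands the job in, once; it reports no verdict.
Trained networks look in the newest picture that a camera, given by its name, has taken for a name from the list of things; names that differ only in an ending like _2 or _b are one class to them, and where a whole thing is asked for, a point or a joint stands for the part that bears it (a point fixed in the world has none). Each returns a list of dicts, best first, with "score" (0 to 1); they miss things now and then, are a little off and sometimes report something else, mostly with a low value. They report only what shows in the picture. A call takes as long as a camera call. They do not tell look-alikes from the thing itself.
- spot_in(name, camera): "position" ([column, row] in pixels, amid what is visible of it).
- silhouettes(name, camera): "mask" (384x512 bool, what is visible of it) and "position" ([column, row] in pixels, amid what is visible of it).
- spot_point(name, camera): "position" ([column, row] in pixels: a listed point, or the origin of a listed thing).
The state is a dict: "clock": time; "qpos": joint angles; "qd": joint speeds; "effort": joint torques, N m; "position": TCP position; "ee_rot": TCP orientation; "contact_force": force on the tool from outside, world axes, zero at the start; "moment": the same for the moment, N m; "width": finger opening in m.
Only numpy, scipy, OpenCV 4.12 (cv2) and the standard library are available. Lean on these libraries where they do the work, as an engineer would, in place of code of your own. Each camera call takes 0.05 s, during which the arm holds its last target.

## Working session

There is one attempt and no reset: what is moved stays moved. The work goes in short steps, Python scripts to look and compute and a tool call to move; the robot and the scene stay as the last step left them, time stands still between calls to the robot, and variables do not carry over. Pictures are saved under pics/ and viewed, and the job is handed in when it is done.

Besides the shell and the picture viewer there is one more tool, called after "Request:" by a JSON object that holds its "method" and its "body", one argument or row to a line. jog_arm: Moves the arm, as the interface text tells. Its arguments: {"type":"object","properties":{"targets":{"type":"array","items":{"type":"array"}},"force":{"type":"number"}},"required":["targets"]}

```bash
ls; mkdir -p pics; cat > h.py <<'E'
import numpy as np, cv2
from rig import manip, get_image, camera_model, sign_off, spot_in, silhouettes, spot_point
def save(n,im,s=1.5):
    cv2.imwrite('pics/'+n,cv2.resize(im[:,:,::-1],None,fx=s,fy=s))
def pt(cam,uv,depth=None,z=None,M=None):
    M=M or camera_model(cam);K=M['mtx'];T=M['world_from_camera']
    u,v=uv
    r=np.array([(u-K[0,2])/K[0,0],-(v-K[1,2])/K[1,1],-1.])
    d=T[:3,:3]@r;o=T[:3,3]
    if z is not None: return o+d*(z-o[2])/d[2]
    return o+d*depth
def med(D,uv,r=2):
    u,v=int(round(uv[0])),int(round(uv[1]));p=D[v-r:v+r+1,u-r:u+r+1];p=p[p>0]
    return float(np.median(p)) if p.size else 0
def proj(cam,p,M=None):
    M=M or camera_model(cam);K=M['mtx'];T=np.linalg.inv(M['world_from_camera'])
    c=T[:3,:3]@np.array(p)+T[:3,3];return np.array([K[0,2]+K[0,0]*c[0]/-c[2],K[1,2]-K[1,1]*c[1]/-c[2]])
E
python3 - <<'E'
from h import *
np.set_printoptions(precision=4,suppress=True)
s=manip.get_state();print(s['clock'],s['position'],s['ee_rot'],s['width'])
for c in('top','scene'):
    im,D=get_image(c);save(f'a_{c}.png',im,1.5);np.save(f'D_{c}.npy',D);np.save(f'I_{c}.npy',im)
    print(c,camera_model(c).keys())
    for n in('post_l','post_r','lever_hinge','lever_grip','hole_l','hole_r','case','case_grip','phone','dropper','driver','file'):
        for r in spot_point(n,c)[:3]:
            d=med(D,r['position']);print(n,round(r['score'],2),np.array(r['position']),pt(c,r['position'],d))
print(manip.get_state()['clock'])
E
```

```text
pics
0.0 [ 0.1476 -0.5552  0.2475] [ 0.0916 -0.0916  0.7018 -0.7005] 0.08542778117361725
top dict_keys(['mtx', 'world_from_camera'])
post_l 0.93 [257.2 197.9] [ 0.5396 -0.0609  0.012 ]
post_l 0.67 [286.2 195.3] [ 0.5449 -0.1506  0.0146]
post_r 0.93 [257.2 197.9] [ 0.5396 -0.0609  0.012 ]
post_r 0.67 [286.2 195.3] [ 0.5449 -0.1506  0.0146]
lever_hinge 0.63 [270.6 187.2] [ 0.5729 -0.1036  0.0042]
lever_hinge 0.24 [149.8 203.8] [0.5316 0.2723 0.0014]
lever_grip 0.62 [266.5 158.7] [ 0.6542 -0.0922  0.0504]
lever_grip 0.29 [268.2 187.8] [ 0.5709 -0.096   0.0062]
hole_l 0.93 [176.4 201. ] [0.538  0.1899 0.0019]
hole_l 0.78 [115.9 233.2] [0.4436 0.3761 0.0021]
hole_l 0.74 [268.2 157.9] [ 0.666  -0.099   0.0034]
hole_r 0.93 [176.4 201. ] [0.538  0.1899 0.0019]
hole_r 0.78 [115.9 233.2] [0.4436 0.3761 0.0021]
hole_r 0.74 [268.2 157.9] [ 0.666  -0.099   0.0034]
case 0.94 [188.8 261.2] [0.3519 0.1535 0.0013]
case 0.63 [112.2 218.1] [0.4888 0.3825 0.021 ]
case 0.59 [159.1 200.6] [0.5409 0.2436 0.0009]
case_grip 0.97 [120.4 218.7] [0.4859 0.3565 0.0248]
case_grip 0.63 [165.7 214.5] [0.4949 0.2191
[... 672 characters left out ...]
14]
hole_l 0.83 [283.9 159.7] [0.3831 0.2023 0.0058]
hole_r 0.96 [308.3 181. ] [0.53   0.1812 0.003 ]
hole_r 0.84 [352.6 161.3] [0.5211 0.3934 0.0014]
hole_r 0.83 [283.9 159.7] [0.3831 0.2023 0.0058]
case 0.84 [342.6 157.3] [0.51   0.352  0.0251]
case 0.67 [322.4 178. ] [0.543  0.2299 0.0034]
case 0.65 [272.  165.8] [0.4078 0.1306 0.0174]
case_grip 0.76 [337.3 155.2] [0.492  0.3449 0.0273]
case_grip 0.66 [310.8 170.1] [0.5095 0.2082 0.0239]
case_grip 0.49 [277.4 163.2] [0.4133 0.1486 0.0238]
phone 0.63 [398.3 187.7] [0.727  0.3713 0.0114]
dropper 0.81 [361.4 204.5] [0.7168 0.2189 0.0047]
driver 0.65 [108.3 250.6] [ 0.4966 -0.4552  0.0124]
file 0.71 [234.6 211.5] [ 0.5412 -0.1078  0.0123]
1.3
```

View pics/a_top.png

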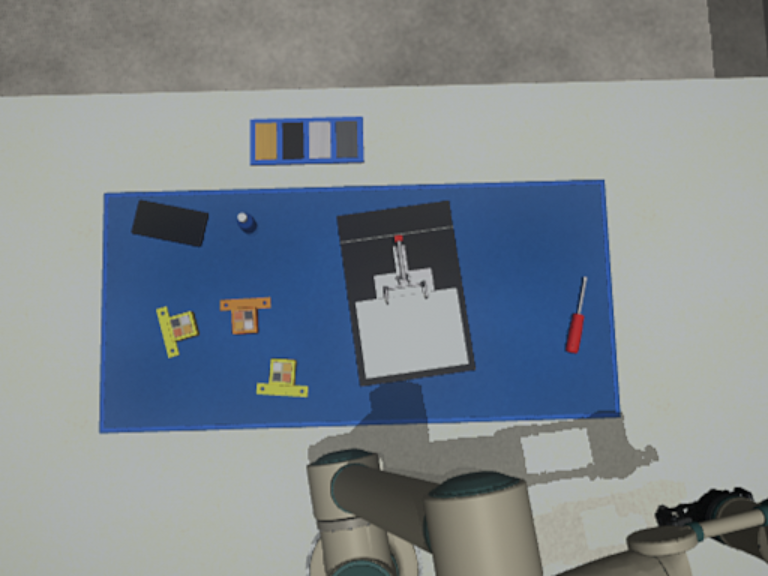

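View pics/a_scene.png

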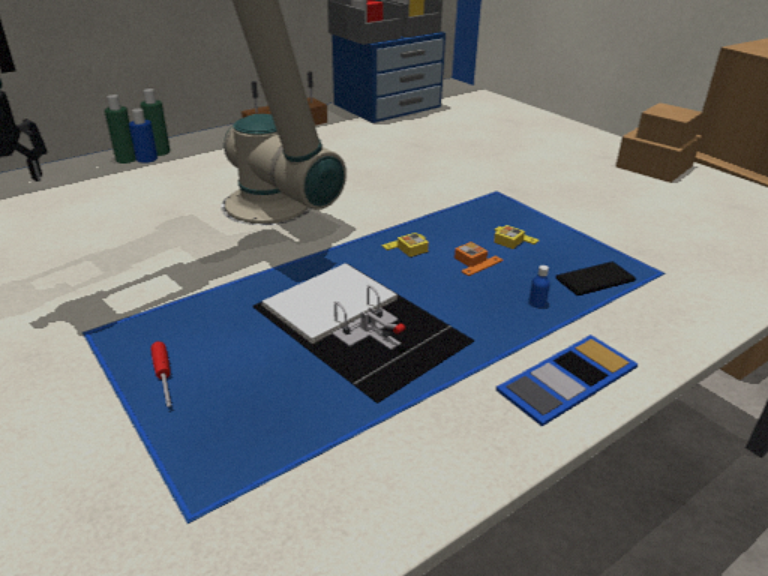

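```bash
python3 - <<'E'
from h import *
from scipy.spatial.transform import Rotation as R
np.set_printoptions(precision=4,suppress=True)
s=manip.get_state();q=s['ee_rot'];A=R.from_quat([q[1],q[2],q[3],q[0]]).as_matrix();print(A)
T=camera_model('wrist')['world_from_camera'];print(A.T@(T[:3,3]-s['position']),A.T@T[:3,:3],camera_model('wrist')['mtx'])
for n in('I_top','I_scene'):
    im=np.load(n+'.npy'); 
im=np.load('I_top.npy');save('b_top.png',im[130:280,100:330],3.4)
D=np.load('D_top.npy')
hsv=cv2.cvtColor(im,cv2.COLOR_RGB2HSV)
m=cv2.inRange(hsv,(3,150,120),(18,255,255));n,l,st,c=cv2.connectedComponentsWithStats(m)
for i in range(1,n):
    if st[i,4]>20: print('orange',st[i],c[i],pt('top',c[i],z=.01))
m=cv2.inRange(hsv,(175,150,100),(180,255,255))|cv2.inRange(hsv,(0,180,100),(2,255,255));n,l,st,c=cv2.connectedComponentsWithStats(m)
for i in range(1,n):
    if st[i,4]>5: print('red',st[i],c[i],pt('top',c[i],z=.05))
for n,z in(('post_l',.055),):
  print(pt('top',(257.2,197.9),z=.055),pt('top',(286.2,195.3),z=.055))
E
```

```text
[[-0.9665  0.      0.2568]
 [-0.2568 -0.0001 -0.9665]
 [-0.     -1.      0.0001]]
[-0.0769 -0.1255 -0.0005] [[ 0.0005 -0.9548 -0.2972]
 [-0.001   0.2972 -0.9548]
 [ 1.      0.0008 -0.0008]] [[287.0109   0.     263.3933]
 [  0.     287.0109 189.5377]
 [  0.       0.       1.    ]]
orange [147 199  33  24 249] [163.0482 205.4217] [0.5245 0.2298 0.01  ]
red [263 157   5   4  12] [265.6667 158.5   ] [ 0.655  -0.0897  0.05  ]
red [378 209  11  26 165] [383.3212 221.8909] [ 0.4521 -0.4365  0.05  ]
[ 0.5344 -0.0605  0.055 ] [ 0.5399 -0.1478  0.055 ]
```

View pics/b_top.png

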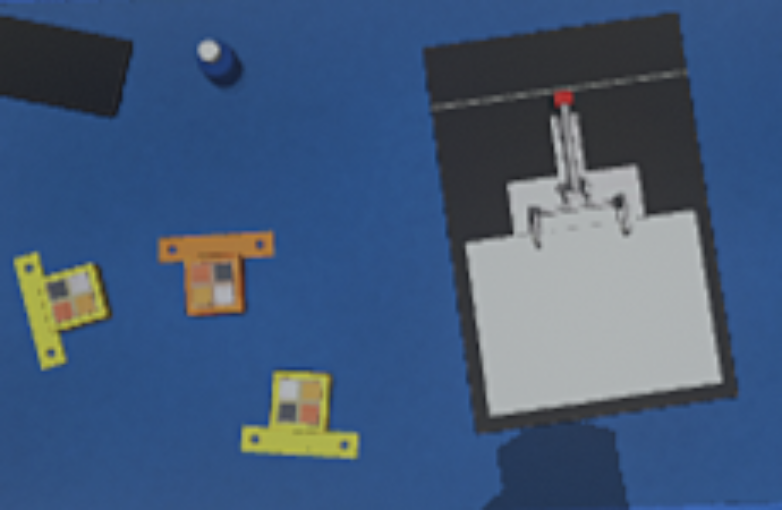

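Request:
{"method": "jog_arm", "body": {
  "targets": [
    [0.085, [0.04, 0.04, 0], -0.02],
    [0.085, [0.043, 0.043, 0], -0.02],
    [0.085, [0.043, 0.043, 0], -0.02],
    [0.085, [0.043, 0.043, 0], -0.02],
    [0.085, [0.043, 0.043, 0], -0.02],
    [0.085, [0.043, 0.043, 0], -0.02],
    [0.085, [0.043, 0.043, 0], -0.02],
    [0.085, [0.043, 0.043, 0], -0.01],
    [0.085, [0.043, 0.043, 0], -0.007],
    [0.085, [0.043, 0.043, 0], 0]
  ]
}}

```text
clock: 2.55
position: [0.5761, -0.1272, 0.2485]
ee_rot: [-0.037, 0.036, -0.706, 0.706]
contact_force: [0.4, -1.2, -0.1]
width: 0.0853
```

Request:
{"method": "jog_arm", "body": {
  "targets": [
    [0.05, [0.025, 0.03, -0.03], 0],
    [0.05, [0, 0, -0.01], 0],
    [0.05, [0, 0, 0], 0]
  ]
}}

```text
clock: 2.92
position: [0.5987, -0.0989, 0.2073]
ee_rot: [0.035, -0.037, 0.706, -0.706]
contact_force: [0.0, -0.3, 0.4]
width: 0.05
```

```bash
cat > look.py <<'E'
from h import *
import sys
np.set_printoptions(precision=4,suppress=True)
tag=sys.argv[1]; names=sys.argv[2:]
s=manip.get_state();M=camera_model('wrist');im,D=get_image('wrist')
print(s['clock'],s['position'],s['width'],s['contact_force'])
A=s['ee_rot'];from scipy.spatial.transform import Rotation as R
B=R.from_quat([A[1],A[2],A[3],A[0]]).as_matrix();print('spin a',np.arctan2(B[0,2],-B[1,2]))
np.save(tag+'_D.npy',D);np.save(tag+'_I.npy',im);np.savez(tag+'_M.npz',**M)
save(tag+'.png',im)
for n in names:
    for r in spot_point(n,'wrist')[:2]:
        d=med(D,r['position'],1);print(n,round(r['score'],2),np.array(r['position']),pt('wrist',r['position'],d,M=M))
E
python3 look.py w1 post_l lever_grip lever_hinge
```

```text
2.925 [ 0.5987 -0.0989  0.2073] 0.050004831707071956 [ 0.0233 -0.3394  0.4126]
spin a 0.1031449606443006
post_l 0.94 [222.5 240.6] [ 0.5292 -0.0622  0.059 ]
post_l 0.58 [293.1 236.7] [ 0.5199 -0.1432  0.0153]
lever_grip 0.62 [256.1 122.7] [ 0.6537 -0.0859  0.0543]
lever_hinge 0.68 [260.5 194.2] [ 0.5788 -0.0975  0.0411]
```

View pics/w1.png

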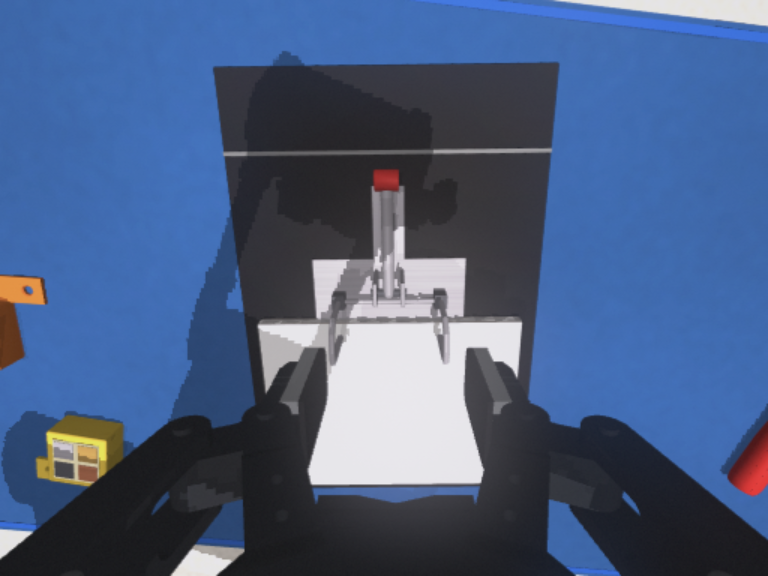

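```bash
python3 - <<'E'
from h import *
np.set_printoptions(precision=4,suppress=True)
im=np.load('w1_I.npy');D=np.load('w1_D.npy');M=dict(np.load('w1_M.npz'))
for uv in((222.5,240.6),(297.3,240.5)): print(pt('wrist',uv,z=.055,M=M))
c=im[160:260,190:330];save('w1c.png',c,5.5)
hsv=cv2.cvtColor(im,cv2.COLOR_RGB2HSV)
m=cv2.inRange(hsv,(170,150,70),(180,255,255))|cv2.inRange(hsv,(0,150,70),(4,255,255))
m[:,400:]=0;m[160:]=0
v,u=np.nonzero(m);P=np.array([pt('wrist',(a,b),D[b,a],M=M) for a,b in zip(u,v)])
print(len(P),P.mean(0),P.min(0),P.max(0),u.min(),u.max(),v.min(),v.max())
top=P[P[:,2]>P[:,2].max()-.002];print(top.mean(0),top.min(0),top.max(0))
# point cloud of posts: z in .045-.06 and file-x near 0
vv,uu=np.mgrid[200:260,190:330];Q=np.array([pt('wrist',(a,b),D[b,a],M=M) for a,b in zip(uu.ravel(),vv.ravel())])
q=Q[(Q[:,2]>.03)&(Q[:,2]<.07)&(Q[:,0]<.545)]
for s in(1,-1):
    p=q[(q[:,1]+.1045)*s>0];print(len(p));
    for zz in np.arange(.03,.066,.005):
        w=p[abs(p[:,2]-zz)<.0025]; 
        if len(w):print(zz,len(w),w.mean(0))
# paper edges: z~15mm
E
```

```text
[ 0.527  -0.0617  0.055 ]
[ 0.5353 -0.1416  0.055 ]
233 [ 0.657  -0.0865  0.0555] [ 0.6499 -0.0944  0.0473] [ 0.6754 -0.0782  0.3326] 249 265 113 126
[ 0.6754 -0.0904  0.3326] [ 0.6754 -0.0904  0.3326] [ 0.6754 -0.0904  0.3326]
100
0.03 3 [ 0.5293 -0.0605  0.0313]
0.034999999999999996 9 [ 0.5296 -0.0613  0.0353]
0.039999999999999994 7 [ 0.5293 -0.0616  0.0403]
0.04499999999999999 7 [ 0.5291 -0.0625  0.0456]
0.04999999999999999 3 [ 0.5293 -0.0627  0.0509]
0.054999999999999986 2 [ 0.5277 -0.0631  0.0536]
0.059999999999999984 69 [ 0.536  -0.0602  0.0595]
54
0.03 2 [ 0.5379 -0.1384  0.0311]
0.034999999999999996 7 [ 0.5383 -0.1389  0.0347]
0.039999999999999994 4 [ 0.538  -0.1386  0.0404]
0.04499999999999999 4 [ 0.5374 -0.1383  0.0443]
0.04999999999999999 3 [ 0.538  -0.1382  0.0504]
0.054999999999999986 2 [ 0.5365 -0.1381  0.0533]
0.059999999999999984 32 [ 0.5403 -0.1395  0.0598]
```

View pics/w1c.png

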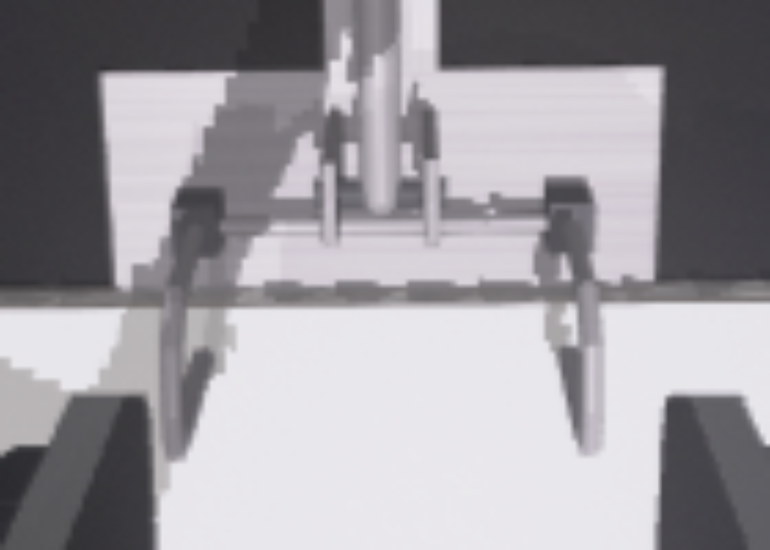

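Request:
{"method": "jog_arm", "body": {
  "targets": [
    [0.04, [0.057, 0.0126, 0], 0.009],
    [0.04, [0, 0, -0.06], 0],
    [0.04, [0, 0, -0.06], 0],
    [0.04, [0, 0, -0.042], 0],
    [0.04, [0, 0, 0], 0]
  ]
}}

```text
clock: 3.75
position: [0.654, -0.0865, 0.0436]
ee_rot: [0.037, -0.041, 0.707, -0.705]
contact_force: [0.1, 0.8, 0.5]
width: 0.04
```

```bash
python3 look.py w2
```

```text
3.75 [ 0.654  -0.0865  0.0436] 0.04004959552930259 [0.1332 0.8334 0.4588]
spin a 0.11046707167065054
```

View pics/w2.png

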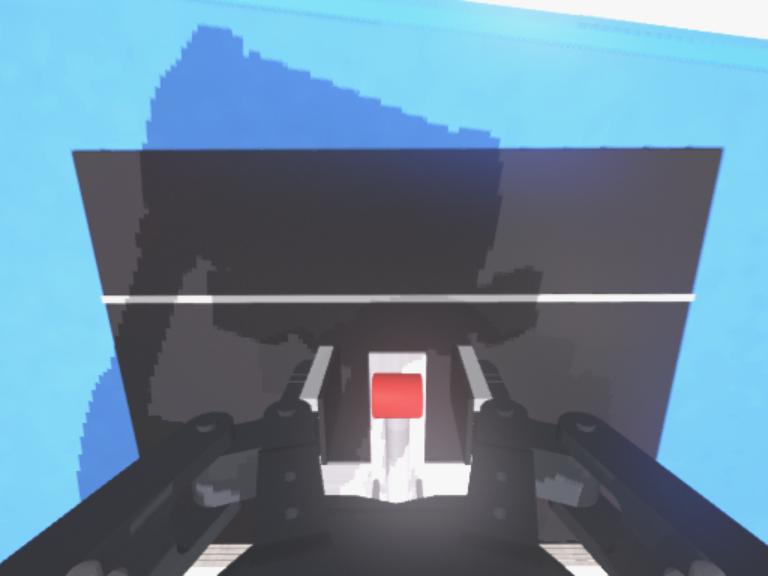

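Request:
{"method": "jog_arm", "body": {
  "targets": [
    [0.0, [0, 0, 0], 0],
    [0.0, [0, 0, 0], 0],
    [0.0, [0, 0, 0], 0],
    [0.0, [0, 0, 0], 0]
  ],
  "force": 30
}}

```text
clock: 4.3
position: [0.6587, -0.0865, 0.0479]
ee_rot: [-0.041, 0.038, -0.706, 0.706]
contact_force: [3.2, 0.2, 2.5]
width: 0.0152
```

```bash
python3 - <<'E'
import numpy as np
t=np.arange(0,1.31,.13);x=45+80*np.cos(t)-10*np.sin(t);z=37+80*np.sin(t)+10*np.cos(t)
c,s=np.cos(.112),np.sin(.112)
for i in range(1,len(t)): print(round(t[i],2),np.round([(x[i]-x[i-1])*c,(x[i]-x[i-1])*s,z[i]-z[i-1]],1))
E
```

```text
0.13 [-2.  -0.2 10.3]
0.26 [-3.3 -0.4  9.9]
0.39 [-4.5 -0.5  9.4]
0.52 [-5.7 -0.6  8.8]
0.65 [-6.8 -0.8  7.9]
0.78 [-7.7 -0.9  7. ]
0.91 [-8.6 -1.   5.9]
1.04 [-9.3 -1.   4.8]
1.17 [-9.8 -1.1  3.5]
1.3 [-10.2  -1.1   2.2]
```

Request:
{"method": "jog_arm", "body": {
  "targets": [
    [0.0, [-0.002, -0.0002, 0.0103], 0],
    [0.0, [-0.0033, -0.0004, 0.0099], 0],
    [0.0, [-0.0045, -0.0005, 0.0094], 0],
    [0.0, [-0.0057, -0.0006, 0.0088], 0],
    [0.0, [-0.0068, -0.0008, 0.0079], 0]
  ]
}}

```text
clock: 4.92
position: [0.6352, -0.089, 0.0933]
ee_rot: [-0.04, 0.039, -0.706, 0.706]
contact_force: [4.1, -0.8, -1.5]
width: 0.0156
```

Request:
{"method": "jog_arm", "body": {
  "targets": [
    [0.0, [-0.0077, -0.0009, 0.007], 0],
    [0.0, [-0.0086, -0.001, 0.0059], 0],
    [0.0, [-0.0093, -0.001, 0.0048], 0],
    [0.0, [-0.0098, -0.0011, 0.0035], 0],
    [0.0, [-0.0102, -0.0011, 0.0022], 0],
    [0.0, [0, 0, 0], 0]
  ]
}}

```text
clock: 5.68
position: [0.5869, -0.0944, 0.1162]
ee_rot: [-0.039, 0.04, -0.706, 0.706]
contact_force: [-0.4, -5.0, 3.0]
width: 0.0151
```

```bash
python3 - <<'E'
from h import *
im,D=get_image('scene');save('s1.png',im[150:270,150:350],3.8)
print(manip.get_state()['contact_force'])
E
```

```text
[-0.97019944 -4.76499045  3.69924363]
```

View pics/s1.png

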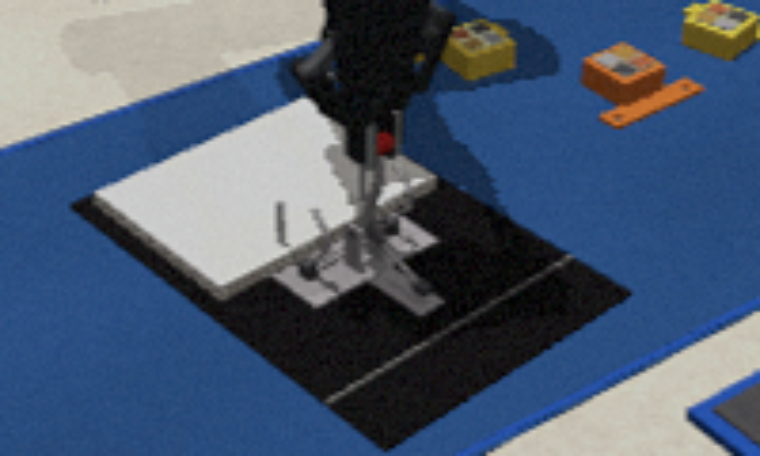

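Request:
{"method": "jog_arm", "body": {
  "targets": [
    [0.045, [0, 0, 0], 0],
    [0.045, [0, 0, 0], 0],
    [0.045, [0, 0, 0.05], 0],
    [0.06, [0, 0.02, 0.04], 0],
    [0.075, [-0.01, 0.055, 0], -0.03],
    [0.075, [-0.01, 0.06, 0], -0.03],
    [0.075, [-0.01, 0.06, 0], -0.03],
    [0.075, [-0.01, 0.06, 0], -0.03],
    [0.075, [-0.01, 0.055, 0], -0.02],
    [0.075, [0, 0, 0], 0]
  ]
}}

```text
clock: 6.98
position: [0.5369, 0.2206, 0.2052]
ee_rot: [-0.009, 0.007, 0.708, -0.706]
contact_force: [0.4, -0.4, -0.7]
width: 0.075
```

```bash
python3 look.py w3 hole_l hole_r case_grip case; python3 - <<'E'
from h import *
im,D=get_image('top');save('t1.png',im[130:280,100:330],3.4)
E
```

```text
6.975 [0.5369 0.2206 0.2052] 0.07498347648456641 [ 0.4059 -0.3926 -0.6616]
spin a -0.022358409095891676
hole_l 0.98 [341.7 298.4] [0.3521 0.1186 0.0008]
hole_l 0.83 [288.7 168.9] [0.5351 0.1916 0.0005]
hole_r 0.98 [341.7 298.4] [0.3521 0.1186 0.0008]
hole_r 0.83 [288.7 168.9] [0.5351 0.1916 0.0005]
case_grip 0.95 [146.5 208.5] [0.499  0.3549 0.0266]
case_grip 0.69 [316. 278.] [0.4031 0.1598 0.0265]
case 0.91 [311.7 297.3] [0.3752 0.1644 0.0268]
case 0.84 [125.8 211.9] [0.495  0.3795 0.0257]
```

View pics/w3.png

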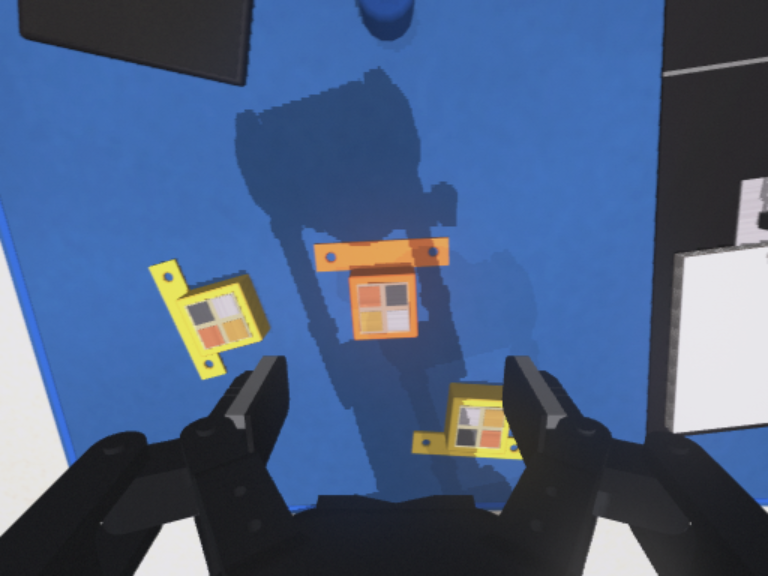

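View pics/t1.png

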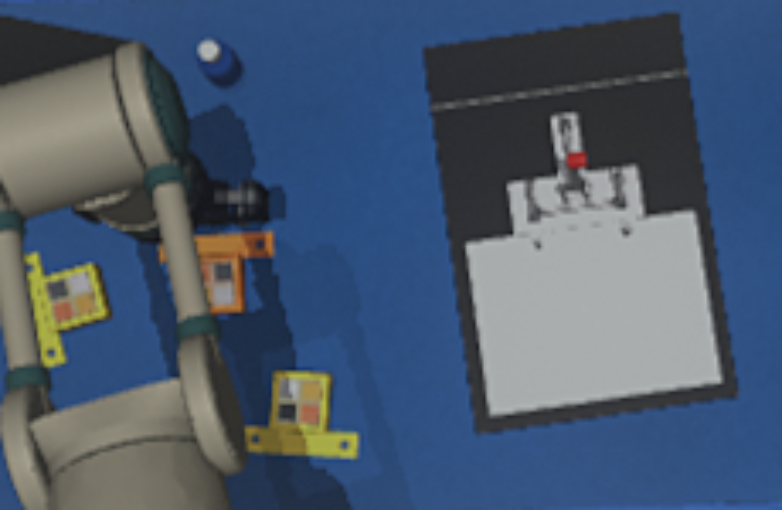

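```bash
python3 - <<'E'
from h import *
np.set_printoptions(precision=4,suppress=True)
im=np.load('w3_I.npy');D=np.load('w3_D.npy');M=dict(np.load('w3_M.npz'))
save('w3c.png',im[150:235,200:310],7)
g=cv2.cvtColor(im,cv2.COLOR_RGB2GRAY).astype(float)
H=[]
for (u,v) in((221,171),(289,168)):
    w=g[v-5:v+6,u-5:u+6];w=np.clip(w.max()*.75-w,0,None) if 0 else np.clip(np.percentile(w,60)-12-w,0,None)
    yy,xx=np.mgrid[v-5:v+6,u-5:u+6];c=((xx*w).sum()/w.sum(),(yy*w).sum()/w.sum());p=pt('wrist',c,z=.003,M=M);H.append(p);print(c,p)
d=H[0]-H[1];print('len',np.hypot(d[0],d[1]),'yaw',np.arctan2(-d[0],d[1]),'org',(H[0]+H[1])/2)
vv,uu=np.mgrid[150:235,200:310];P=np.array([pt('wrist',(a,b),D[b,a],M=M) for a,b in zip(uu.ravel(),vv.ravel())])
t=P[(P[:,2]>.022)&(P[:,2]<.032)];r=cv2.minAreaRect((t[:,:2]*1000).astype(np.float32));print(r,t[:,2].mean())
E
```

```text
(np.float64(219.88390353337073), np.float64(171.19742007851934)) [0.5348 0.2725 0.003 ]
(np.float64(287.5309584393554), np.float64(167.71925360474978)) [0.5372 0.1932 0.003 ]
len 0.07933266799416301 yaw 0.02993261347002003 org [0.536  0.2329 0.003 ]
((500.19915771484375, 231.73629760742188), (52.34770965576172, 49.888946533203125), 1.6590919494628906) 0.026262572845704546
```

View pics/w3c.png

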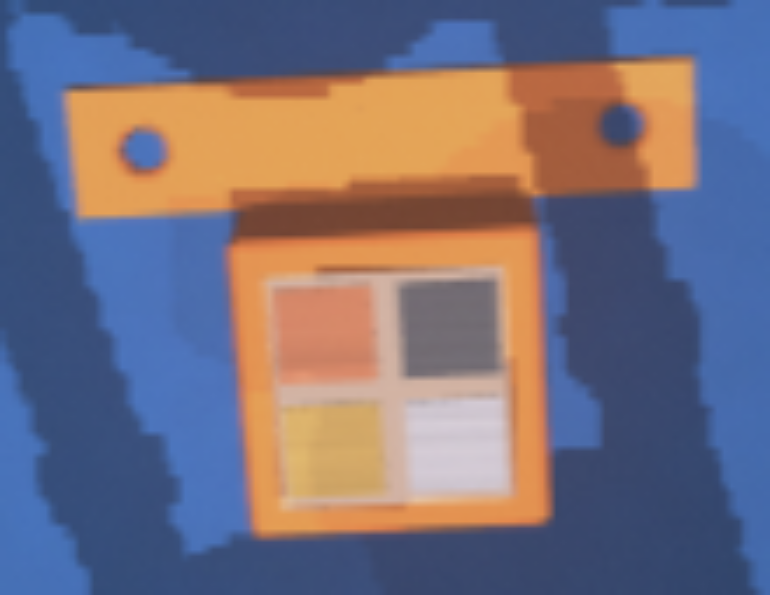

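Request:
{"method": "jog_arm", "body": {
  "targets": [
    [0.075, [-0.0367, 0.011, -0.03], 0.052],
    [0.075, [0, 0, -0.06], 0],
    [0.075, [0, 0, -0.05], 0],
    [0.075, [0, 0, -0.042], 0],
    [0.075, [0, 0, 0], 0]
  ]
}}

```text
clock: 7.9
position: [0.4999, 0.2254, 0.0214]
ee_rot: [-0.005, 0.01, -0.706, 0.708]
contact_force: [-0.8, -0.1, 0.5]
width: 0.075
```

```bash
python3 look.py w4
```

```text
7.9 [0.4999 0.2254 0.0214] 0.07495486187919166 [-0.7508 -0.1055  0.532 ]
spin a 0.021855323483718356
```

View pics/w4.png

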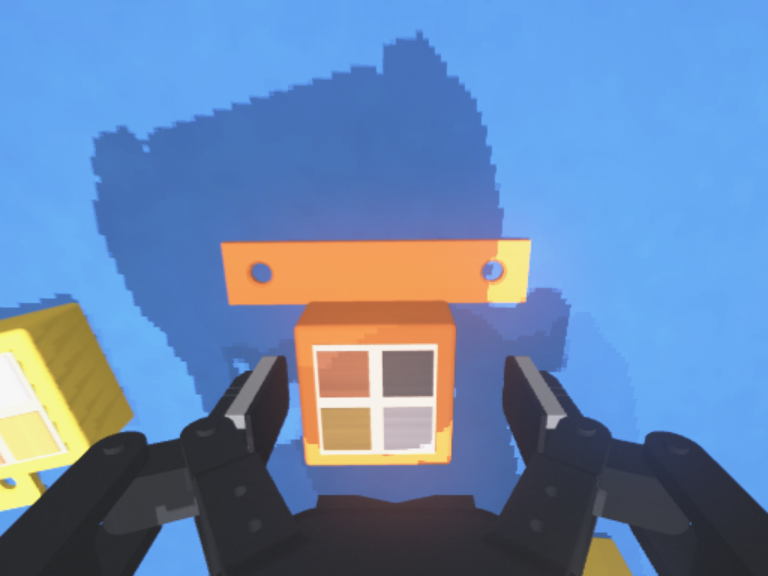

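Request:
{"method": "jog_arm", "body": {
  "targets": [
    [0.075, [0, 0.006, 0], 0.008],
    [0.06, [0, 0, 0], 0],
    [0.04, [0, 0, 0], 0],
    [0.04, [0, 0, 0], 0],
    [0.04, [0, 0, 0], 0]
  ],
  "force": 35
}}

```text
clock: 8.57
position: [0.5032, 0.2337, 0.0258]
ee_rot: [0.012, -0.01, 0.707, -0.707]
contact_force: [-0.7, -0.0, 5.4]
width: 0.049
```

Request:
{"method": "jog_arm", "body": {
  "targets": [
    [0.04, [0, 0, 0.03], 0],
    [0.04, [0, 0, 0.05], 0],
    [0.04, [0, 0, 0.03], 0],
    [0.04, [0, 0, 0], 0]
  ]
}}

```text
clock: 9.07
position: [0.5038, 0.2339, 0.137]
ee_rot: [0.014, -0.009, 0.708, -0.706]
contact_force: [0.2, 0.4, -0.6]
width: 0.0492
```

```bash
python3 look.py w5
```

```text
9.075 [0.5038 0.2339 0.137 ] 0.04915580963857236 [ 0.2377  0.37   -0.6043]
spin a 0.031991786793700336
```

View pics/w5.png

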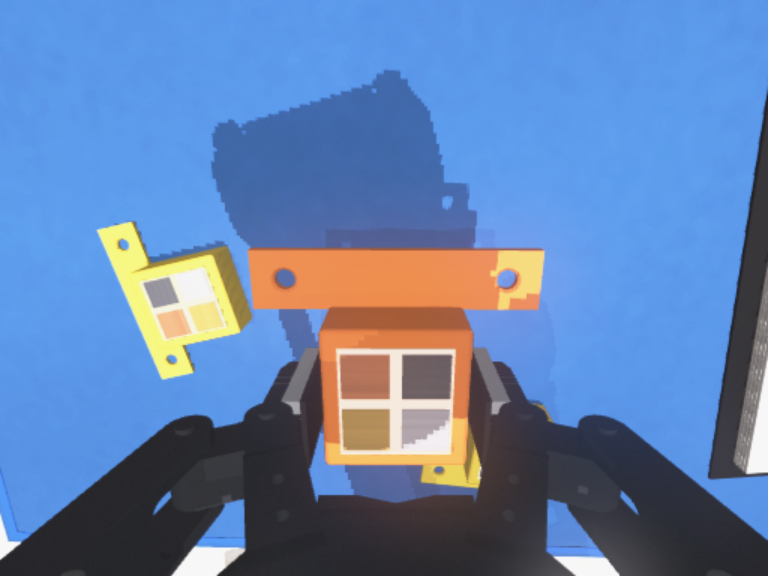

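```bash
cat > holes.py <<'E'
from h import *
import sys
np.set_printoptions(precision=4,suppress=True)
def holes(tag,seeds,show=True,thr=None):
    im=np.load(tag+'_I.npy');D=np.load(tag+'_D.npy');M=dict(np.load(tag+'_M.npz'))
    hsv=cv2.cvtColor(im,cv2.COLOR_RGB2HSV)
    out=[]
    for (u,v) in seeds:
        r=12;w=hsv[v-r:v+r+1,u-r:u+r+1].astype(int)
        org=(w[...,0]>3)&(w[...,0]<22)&(w[...,1]>110)&(w[...,2]>60)
        m=(~org).astype(np.uint8);n,l,st,c=cv2.connectedComponentsWithStats(m,connectivity=4)
        i=l[r,r];cc=c[i]+[u-r,v-r]
        d=D[v-r:v+r+1,u-r:u+r+1][org];d=d[d>0]
        # flange surface plane fit
        yy,xx=np.nonzero(org);dd=D[v-r:v+r+1,u-r:u+r+1][org];k=dd>0
        A=np.c_[xx[k],yy[k],np.ones(k.sum())];s=np.linalg.lstsq(A,1/dd[k],rcond=None)[0]
        dep=1/(s@[c[i][0],c[i][1],1])
        p=pt('wrist',cc,dep,M=M);out.append(p);print('hole',cc,st[i,2:],dep,p)
    d=out[0]-out[1];print('len',np.linalg.norm(d),'yaw',np.arctan2(-d[0],d[1]),'dz',d[2],'org',(out[0]+out[1])/2)
    return out
E
python3 - <<'E'
from holes import *
holes('w5',[(190,186),(338,186)])
D=np.load('w5_D.npy');M=dict(np.load('w5_M.npz'))
for uv in((260,220),(260,175),(260,195),(180,175),(180,198),(350,175),(350,198),(240,290),(300,290),(240,240),(300,240)):
    print(uv,pt('wrist',uv,med(D,uv,1),M=M))
E
```

```text
hole [190.0732 184.9431] [ 13  13 123] 0.15397133973112784 [0.536  0.2749 0.115 ]
hole [337.0635 185.5159] [ 13  12 126] 0.15418474541724073 [0.5382 0.196  0.1148]
len 0.07891082680044458 yaw 0.027002761061460618 dz 0.00018093480381306537 org [0.5371 0.2355 0.1149]
(260, 220) [0.5257 0.2368 0.1357]
(260, 175) [0.5427 0.2376 0.1149]
(260, 195) [0.5317 0.2372 0.1154]
(180, 175) [0.5414 0.28   0.1149]
(180, 198) [0.5287 0.2805 0.1157]
(350, 175) [0.5443 0.1899 0.1153]
(350, 198) [0.5315 0.1884 0.1152]
(240, 290) [0.4877 0.246  0.1377]
(300, 290) [0.4885 0.2153 0.1375]
(240, 240) [0.516  0.2462 0.138 ]
(300, 240) [0.5171 0.2174 0.1383]
```

Request:
{"method": "jog_arm", "body": {
  "targets": [
    [0.04, [0, -0.03, 0], 0.013],
    [0.04, [-0.001, -0.055, 0], 0.013],
    [0.04, [-0.001, -0.06, 0], 0.013],
    [0.04, [-0.001, -0.06, 0], 0.013],
    [0.04, [-0.001, -0.06, 0], 0.013],
    [0.04, [-0.001, -0.045, 0], 0.013],
    [0.04, [-0.0006, -0.028, 0], 0.005],
    [0.04, [0, 0, 0], 0],
    [0.04, [0, 0, 0], 0]
  ]
}}

```text
clock: 10.25
position: [0.4955, -0.1038, 0.1328]
ee_rot: [0.04, -0.041, 0.707, -0.705]
contact_force: [-0.1, 0.2, -0.3]
width: 0.0493
```

```bash
python3 look.py w6
```

```text
10.25 [ 0.4955 -0.1038  0.1328] 0.04930143681116871 [-0.0802  0.2021 -0.3295]
spin a 0.1144735593539216
```

View pics/w6.png

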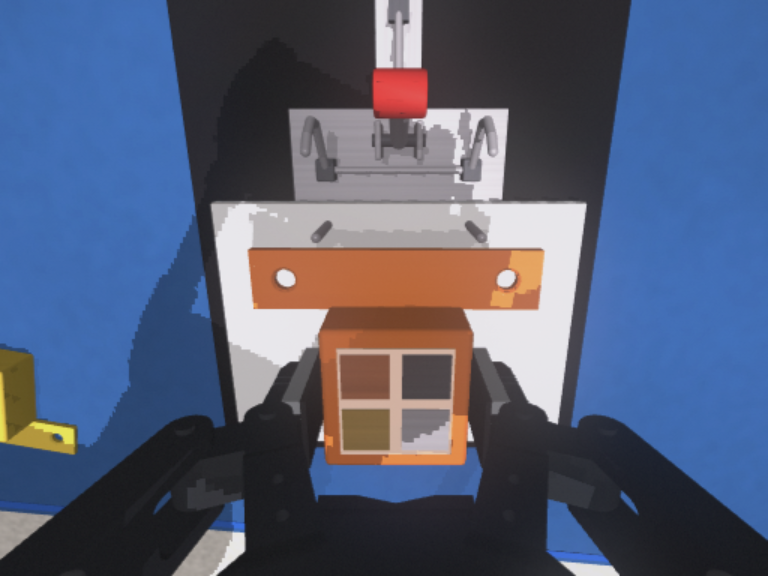

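```bash
python3 - <<'E'
from holes import *
h=holes('w6',[(190,186),(338,186)])
im=np.load('w6_I.npy');save('w6c.png',im[130:200,185:345],5)
E
```

```text
hole [189.8358 185.1866] [ 14  13 134] 0.1539091545078485 [ 0.524  -0.0603  0.1106]
hole [337.2464 185.8043] [ 14  13 138] 0.15393934002844084 [ 0.5327 -0.1389  0.1106]
len 0.07905714239369556 yaw 0.10979745469123663 dz 2.785350573852874e-06 org [ 0.5283 -0.0996  0.1106]
```

View pics/w6c.png

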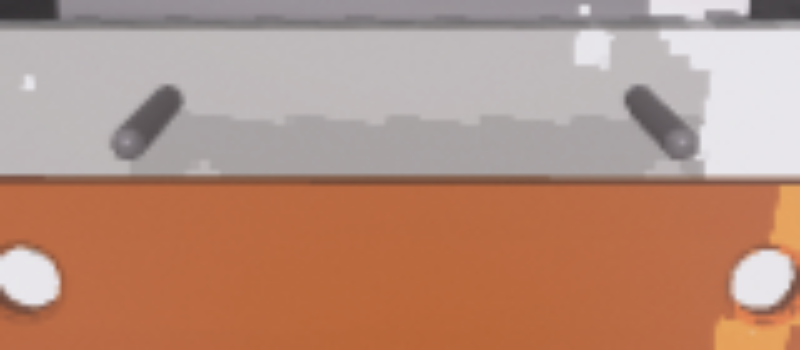

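```bash
cat > al.py <<'E'
from holes import *
def al(tag,hs,ps,zp=.0545):
    M=dict(np.load(tag+'_M.npz'))
    h=holes(tag,hs); T=M['world_from_camera'][:3,3]
    H=[T+(p-T)*(1+ .002/(T[2]-p[2])) for p in h]
    P=[pt('wrist',p,z=zp,M=M) for p in ps]
    for n,X in(('H',H),('P',P)):
        d=X[0]-X[1];print(n,X[0],X[1],'len',np.linalg.norm(d),'yaw',np.arctan2(-d[0],d[1]))
    print('move',(P[0]+P[1]-H[0]-H[1])/2, 'each',P[0]-H[0],P[1]-H[1])
E
python3 -c "
from al import *
al('w6',[(190,186),(338,186)],[(210.0,158.2),(321.0,158.4)])"
```

```text
hole [189.8358 185.1866] [ 14  13 134] 0.1539091545078485 [ 0.524  -0.0603  0.1106]
hole [337.2464 185.8043] [ 14  13 138] 0.15393934002844084 [ 0.5327 -0.1389  0.1106]
len 0.07905714239369556 yaw 0.10979745469123663 dz 2.785350573852874e-06 org [ 0.5283 -0.0996  0.1106]
H [ 0.5234 -0.0598  0.1086] [ 0.5321 -0.1395  0.1086] len 0.08012901901973478 yaw 0.10979759533111343
P [ 0.5277 -0.0609  0.0545] [ 0.5366 -0.1402  0.0545] len 0.07981160911267493 yaw 0.11226233702092267
move [ 0.0044 -0.0009 -0.0541] each [ 0.0043 -0.0011 -0.0541] [ 0.0045 -0.0007 -0.0541]
```

Request:
{"method": "jog_arm", "body": {
  "targets": [
    [0.04, [0.0044, -0.0009, -0.01], 0.002],
    [0.04, [0, 0, -0.02], 0],
    [0.04, [0, 0, -0.012], 0],
    [0.04, [0, 0, 0], 0],
    [0.04, [0, 0, 0], 0]
  ]
}}

```text
clock: 10.92
position: [0.5013, -0.1055, 0.0923]
ee_rot: [-0.042, 0.041, -0.706, 0.706]
contact_force: [0.1, -0.4, -0.8]
width: 0.0489
```

```bash
python3 look.py w7; python3 - <<'E'
from holes import *
h=holes('w7',[(190,186),(338,186)])
im=np.load('w7_I.npy');save('w7c.png',im[130:220,165:365],4)
E
```

```text
10.925 [ 0.5013 -0.1055  0.0923] 0.048869072208932475 [ 0.0581 -0.4442 -0.7799]
spin a 0.11720780990819679
hole [189.9922 185.1016] [ 13  13 128] 0.15390838213093094 [ 0.5298 -0.0621  0.0701]
hole [337.447  185.6742] [ 14  13 132] 0.15392858476093121 [ 0.5387 -0.1406  0.0703]
len 0.07907780678961703 yaw 0.11284748535739642 dz -0.00017485253505183929 org [ 0.5343 -0.1014  0.0702]
```

View pics/w7c.png

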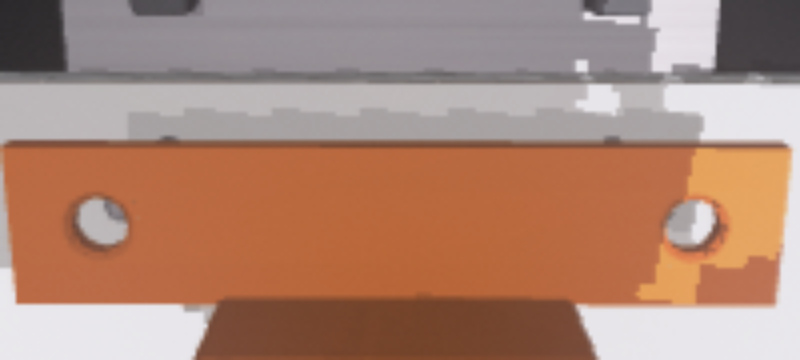

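```bash
python3 - <<'E'
from holes import *
M=dict(np.load('w7_M.npz'))
im=np.load('w7_I.npy')
a=im[170:200,175:205];b=im[170:200,322:352];save('w7d.png',np.hstack([a,b]),12)
for p in((.5277,-.0609,.0545),(.5366,-.1402,.0545)): print(proj('wrist',p,M))
E
```

```text
[194.2618 180.902 ]
[329.3974 181.4881]
```

View pics/w7d.png

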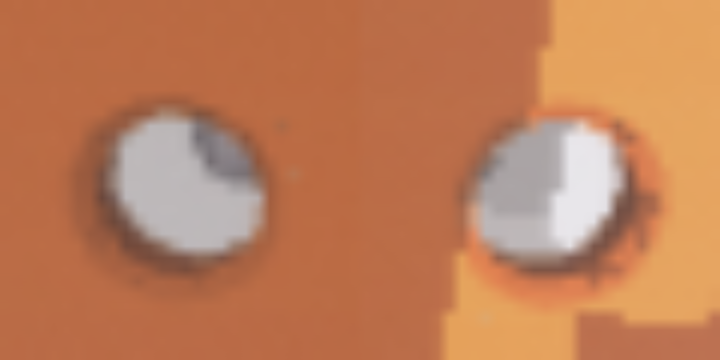

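```bash
python3 - <<'E'
from al import *
M=dict(np.load('w7_M.npz'))
ps=[proj('wrist',p,M)+[.4,-.1] for p in((.5277,-.0609,.0545),(.5366,-.1402,.0545))]
al('w7',[(190,186),(338,186)],ps)
E
```

```text
hole [189.9922 185.1016] [ 13  13 128] 0.15390838213093094 [ 0.5298 -0.0621  0.0701]
hole [337.447  185.6742] [ 14  13 132] 0.15392858476093121 [ 0.5387 -0.1406  0.0703]
len 0.07907780678961703 yaw 0.11284748535739642 dz -0.00017485253505183929 org [ 0.5343 -0.1014  0.0702]
H [ 0.5292 -0.0616  0.0681] [ 0.5382 -0.1413  0.0683] len 0.08014891066863579 yaw 0.11283877839062652
P [ 0.5278 -0.0611  0.0545] [ 0.5367 -0.1404  0.0545] len 0.07978976558249072 yaw 0.11176532266998047
move [-0.0015  0.0007 -0.0137] each [-0.0014  0.0005 -0.0136] [-0.0015  0.0008 -0.0138]
```

Request:
{"method": "jog_arm", "body": {
  "targets": [
    [0.04, [-0.0015, 0.0007, -0.004], 0],
    [0.04, [0, 0, -0.003], 0],
    [0.04, [0, 0, 0], 0],
    [0.04, [0, 0, 0], 0]
  ]
}}

```text
clock: 11.48
position: [0.4995, -0.105, 0.0851]
ee_rot: [-0.041, 0.041, -0.706, 0.706]
contact_force: [-0.7, -0.3, -1.3]
width: 0.049
```

```bash
python3 look.py w8; python3 - <<'E'
from al import *
M=dict(np.load('w8_M.npz'))
im=np.load('w8_I.npy')
a=im[170:200,175:205];b=im[170:200,322:352];save('w8d.png',np.hstack([a,b]),12)
ps=[proj('wrist',p,M)+[.4,-.1] for p in((.5277,-.0609,.0545),(.5366,-.1402,.0545))]
print(ps)
al('w8',[(190,186),(338,186)],ps)
E
```

```text
11.475 [ 0.4995 -0.105   0.0851] 0.04903887094234701 [-0.6654 -0.3292 -1.2817]
spin a 0.11673661292326307
[array([192.8631, 181.1771]), array([334.2073, 181.7363])]
hole [189.9449 185.1102] [ 13  13 127] 0.1538874426721346 [ 0.528  -0.0615  0.0629]
hole [337.3407 185.5926] [ 14  13 135] 0.15390704118419773 [ 0.5369 -0.14    0.063 ]
len 0.07903511958065673 yaw 0.11297946607705746 dz -0.00014321082017607067 org [ 0.5324 -0.1008  0.0629]
H [ 0.5273 -0.061   0.0609] [ 0.5364 -0.1406  0.061 ] len 0.08010590362950647 yaw 0.11297231953685806
P [ 0.5278 -0.0611  0.0545] [ 0.5367 -0.1404  0.0545] len 0.07978968256096124 yaw 0.11176519336861848
move [ 0.0004  0.0001 -0.0064] each [ 0.0005 -0.0001 -0.0064] [ 0.0003  0.0002 -0.0065]
```

View pics/w8d.png

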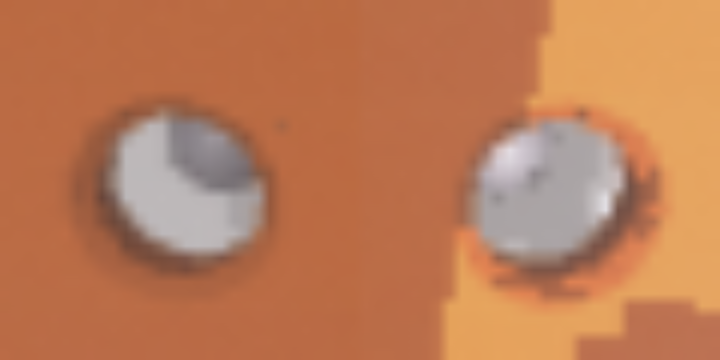

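Request:
{"method": "jog_arm", "body": {
  "targets": [
    [0.04, [0.0003, 0, -0.003], 0],
    [0.04, [0, 0, -0.004], 0],
    [0.04, [0, 0, -0.004], 0],
    [0.04, [0, 0, 0], 0]
  ]
}}

```text
clock: 12.02
position: [0.4993, -0.1048, 0.0735]
ee_rot: [0.041, -0.042, 0.706, -0.706]
contact_force: [0.9, 0.5, -1.3]
width: 0.0493
```

```bash
python3 look.py w9; python3 - <<'E'
from h import *
im=np.load('w9_I.npy')
a=im[170:200,175:205];b=im[170:200,322:352];save('w9d.png',np.hstack([a,b]),12)
E
```

```text
12.025 [ 0.4993 -0.1048  0.0735] 0.049325835203208 [ 0.8506  0.5347 -1.2966]
spin a 0.11675565570244102
```

View pics/w9d.png

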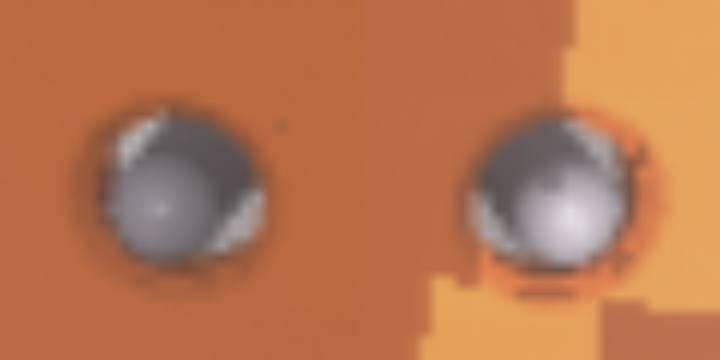

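Request:
{"method": "jog_arm", "body": {
  "targets": [
    [0.04, [0, 0, -0.005], 0],
    [0.04, [0, 0, -0.005], 0],
    [0.04, [0, 0, -0.005], 0],
    [0.04, [0, 0, 0], 0]
  ]
}}

```text
clock: 12.58
position: [0.4993, -0.1048, 0.0585]
ee_rot: [0.041, -0.042, 0.706, -0.706]
contact_force: [-0.6, -0.2, -1.3]
width: 0.0491
```

```bash
python3 look.py w10; python3 - <<'E'
from h import *
im=np.load('w10_I.npy');save('w10c.png',im[130:220,165:365],4)
E
```

```text
12.575 [ 0.4993 -0.1048  0.0585] 0.04905002077664426 [-0.6421 -0.2225 -1.2555]
spin a 0.1167726551346096
```

View pics/w10c.png

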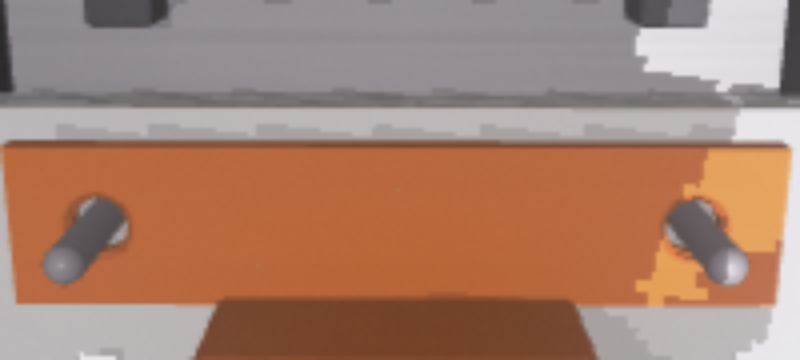

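Request:
{"method": "jog_arm", "body": {
  "targets": [
    [0.04, [0, 0, -0.005], 0],
    [0.04, [0, 0, -0.005], 0],
    [0.04, [0, 0, -0.005], 0],
    [0.04, [0, 0, -0.001], 0],
    [0.04, [0, 0, 0], 0]
  ]
}}

```text
clock: 13.25
position: [0.4997, -0.105, 0.0429]
ee_rot: [-0.041, 0.041, -0.706, 0.706]
contact_force: [-1.0, -0.3, -0.7]
width: 0.0494
```

Request:
{"method": "jog_arm", "body": {
  "targets": [
    [0.04, [0, 0, -0.001], 0],
    [0.04, [0, 0, 0], 0]
  ]
}}

```text
clock: 13.5
position: [0.4998, -0.105, 0.0421]
ee_rot: [-0.041, 0.041, -0.706, 0.706]
contact_force: [-0.1, 0.8, -1.7]
width: 0.0493
```

```bash
python3 look.py w11; python3 - <<'E'
from holes import *
D=np.load('w11_D.npy');M=dict(np.load('w11_M.npz'))
for uv in((260,175),(260,195),(230,175),(300,195),(220,143),(300,143)):
    print(uv,pt('wrist',uv,med(D,uv,1),M=M))
E
```

```text
13.5 [ 0.4998 -0.105   0.0421] 0.04925833429117649 [-0.0533  0.7506 -1.7427]
spin a 0.11673391522751174
(260, 175) [ 0.5381 -0.0981  0.0197]
(260, 195) [ 0.5273 -0.0994  0.0205]
(230, 175) [ 0.5364 -0.0823  0.0201]
(300, 195) [ 0.5295 -0.1209  0.0198]
(220, 143) [ 0.5504 -0.074   0.0057]
(300, 143) [ 0.5555 -0.1188  0.0049]
```

Request:
{"method": "jog_arm", "body": {
  "targets": [
    [0.04, [0, 0, -0.001], 0],
    [0.04, [0, 0, 0], 0]
  ]
}}

```text
clock: 13.8
position: [0.4997, -0.1049, 0.041]
ee_rot: [-0.041, 0.041, -0.706, 0.706]
contact_force: [-0.5, -0.4, -0.7]
width: 0.0488
```

Request:
{"method": "jog_arm", "body": {
  "targets": [
    [0.07, [0, 0, 0], 0],
    [0.07, [0, 0, 0], 0],
    [0.07, [0, 0, 0.03], 0],
    [0.07, [0, 0, 0.05], 0],
    [0.07, [0, 0, 0.04], 0],
    [0.07, [0, 0, 0], 0]
  ]
}}

```text
clock: 14.55
position: [0.502, -0.1057, 0.1645]
ee_rot: [-0.044, 0.039, -0.705, 0.707]
contact_force: [0.3, -0.5, 0.3]
width: 0.0698
```

```bash
python3 look.py w12;python3 - <<'E'
from h import *
np.set_printoptions(precision=4,suppress=True)
D=np.load('w12_D.npy');M=dict(np.load('w12_M.npz'))
vv,uu=np.mgrid[100:300:2,150:380:2];P=np.array([pt('wrist',(a,b),D[b,a],M=M) for a,b in zip(uu.ravel(),vv.ravel())])
o=np.array([.5322,-.1005]);c,s=np.cos(.112),np.sin(.112);F=np.c_[(P[:,:2]-o)@[c,s],(P[:,:2]-o)@[-s,c],P[:,2]]
for ys in(-45,-25,0,25,45):
  for xs in(-50,-36,0,60):
    k=(abs(F[:,0]*1e3-xs)<3)&(abs(F[:,1]*1e3-ys)<3)
    if k.sum():print(xs,ys,np.median(F[k,2]))
k=F[:,2]>.06; print(F[k&(F[:,0]>.03)].mean(0),F[k&(F[:,0]>.03)].max(0))
im,D=get_image('scene');save('s2.png',im[150:270,150:350],3.8)
E
```

```text
14.55 [ 0.502  -0.1057  0.1645] 0.06984761765808077 [ 0.3299 -0.5296  0.3116]
spin a 0.11681654440105246
-50 -45 0.015252581767024098
-36 -45 0.01511613553465313
0 -45 0.01879839339157241
-50 -25 0.04045836343291832
-36 -25 0.040742362252694925
0 -25 0.018680335088966327
-50 0 0.041831456950863516
-36 0 0.041726140871296585
0 0 0.01897822874792343
-50 25 0.027629370928141828
-36 25 0.02789129867473006
0 25 0.018598360848618767
-50 45 0.015111887469618446
-36 45 0.014789461714989793
0 45 0.018551439283122084
[ 0.0443 -0.0011  0.1815] [0.0474 0.0421 0.2906]
```

View pics/w12.png

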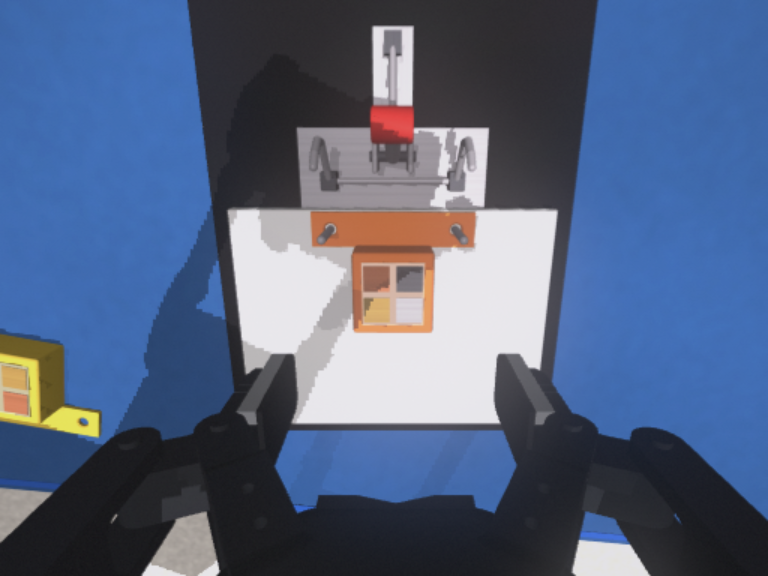

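View pics/s2.png

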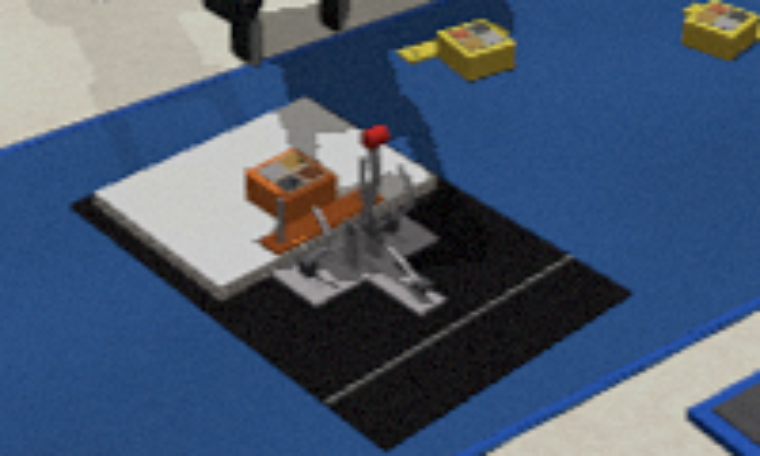

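Request:
{"method": "jog_arm", "body": {
  "targets": [
    [0.05, [0.02, 0.003, 0.025], 0],
    [0.045, [0.05, 0.0065, 0], -0.003],
    [0.04, [0.0168, 0.002, 0], 0],
    [0.04, [0, 0, -0.03], 0],
    [0.04, [0, 0, -0.04], 0],
    [0.04, [0, 0, 0], 0]
  ]
}}

```text
clock: 15.4
position: [0.5825, -0.0924, 0.1116]
ee_rot: [0.036, -0.044, 0.707, -0.705]
contact_force: [-0.0, 0.0, 0.1]
width: 0.0402
```

```bash
python3 look.py w13
```

```text
15.4 [ 0.5825 -0.0924  0.1116] 0.04017415568233065 [-0.0058  0.0156  0.0821]
spin a 0.11380277603525896
```

View pics/w13.png

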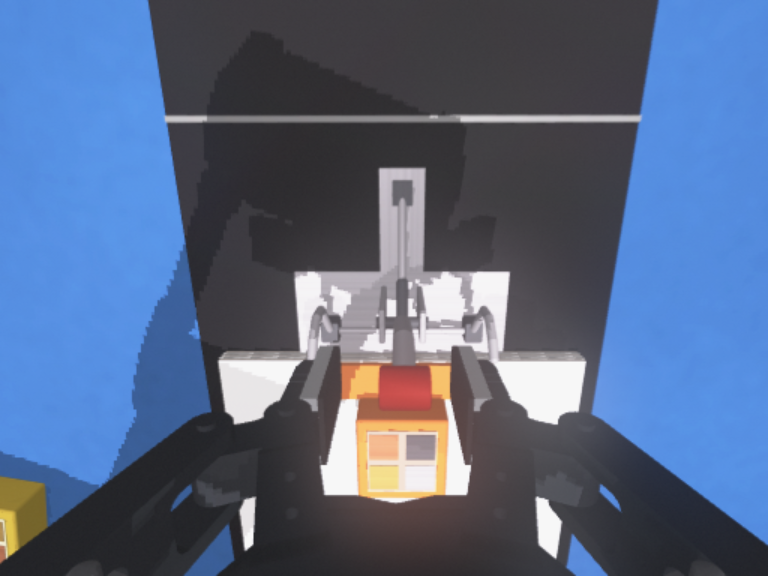

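Request:
{"method": "jog_arm", "body": {
  "targets": [
    [0.04, [0.004, -0.0025, 0.004], -0.002],
    [0.03, [0, 0, 0], 0],
    [0.0, [0, 0, 0], 0],
    [0.0, [0, 0, 0], 0],
    [0.0, [0, 0, 0], 0]
  ],
  "force": 40
}}

```text
clock: 16.08
position: [0.5912, -0.0945, 0.1208]
ee_rot: [0.04, -0.039, 0.707, -0.705]
contact_force: [1.8, 5.3, 1.6]
width: 0.0149
```

Request:
{"method": "jog_arm", "body": {
  "targets": [
    [0.0, [0.0102, 0.0021, -0.0022], 0],
    [0.0, [0.0098, 0.0011, -0.0035], 0],
    [0.0, [0, 0, 0], 0]
  ]
}}

```text
clock: 16.45
position: [0.6088, -0.0924, 0.114]
ee_rot: [0.038, -0.041, 0.706, -0.706]
contact_force: [-4.3, 3.5, 4.6]
width: 0.0145
```

Request:
{"method": "jog_arm", "body": {
  "targets": [
    [0.0, [0.0093, 0.001, -0.0048], 0],
    [0.0, [0.0086, 0.001, -0.0059], 0],
    [0.0, [0, 0, 0], 0]
  ]
}}

```text
clock: 16.82
position: [0.6273, -0.0903, 0.1036]
ee_rot: [0.038, -0.041, 0.706, -0.706]
contact_force: [-4.1, 3.4, 6.0]
width: 0.0152
```

Request:
{"method": "jog_arm", "body": {
  "targets": [
    [0.0, [0.0077, 0.0009, -0.007], 0],
    [0.0, [0.0068, 0.0008, -0.0079], 0],
    [0.0, [0, 0, 0], 0]
  ]
}}

```text
clock: 17.2
position: [0.6429, -0.0885, 0.0894]
ee_rot: [0.039, -0.04, 0.706, -0.706]
contact_force: [-3.1, 4.5, 7.4]
width: 0.0146
```

Request:
{"method": "jog_arm", "body": {
  "targets": [
    [0.0, [0.0057, 0.0006, -0.0088], 0],
    [0.0, [0.0045, 0.0005, -0.0094], 0],
    [0.0, [0, 0, 0], 0]
  ]
}}

```text
clock: 17.58
position: [0.6549, -0.0872, 0.0722]
ee_rot: [0.041, -0.038, 0.706, -0.706]
contact_force: [-0.9, 4.5, 9.5]
width: 0.0147
```

Request:
{"method": "jog_arm", "body": {
  "targets": [
    [0.0, [0.0042, 0.0005, -0.009], 0],
    [0.0, [0.0022, 0.0002, -0.008], 0],
    [0.0, [0, 0, 0], 0]
  ]
}}

```text
clock: 17.95
position: [0.6627, -0.0864, 0.0559]
ee_rot: [0.042, -0.037, 0.706, -0.706]
contact_force: [0.8, 5.4, 10.6]
width: 0.0145
```

Request:
{"method": "jog_arm", "body": {
  "targets": [
    [0.0, [0.001, 0.0001, -0.003], 0],
    [0.0, [0.0005, 0, -0.003], 0],
    [0.0, [0, 0, 0], 0]
  ]
}}

```text
clock: 18.32
position: [0.6644, -0.0862, 0.0504]
ee_rot: [0.042, -0.036, 0.706, -0.706]
contact_force: [1.2, 6.5, 11.0]
width: 0.0145
```

```bash
python3 - <<'E'
from h import *
for i in range(3):
    s=manip.get_state();print(s['contact_force'],s['position']);get_image('wrist')
E
```

```text
[ 1.20338374  6.4855785  11.01243304] [ 0.66439698 -0.08616565  0.05038091]
[ 1.35528482  5.90703456 10.89400171] [ 0.66444121 -0.08617382  0.05049483]
[ 0.92511666  5.60343789 10.17847715] [ 0.66442866 -0.08617668  0.05053853]
```

Request:
{"method": "jog_arm", "body": {
  "targets": [
    [0.0, [0.0003, 0, -0.002], 0],
    [0.0, [0, 0, 0], 0],
    [0.0, [0, 0, 0], 0]
  ]
}}

```text
clock: 18.85
position: [0.6649, -0.0861, 0.0487]
ee_rot: [0.042, -0.036, 0.706, -0.706]
contact_force: [0.8, 5.4, 10.8]
width: 0.0143
```

Request:
{"method": "jog_arm", "body": {
  "targets": [
    [0.0, [0.0, 0, -0.002], 0],
    [0.0, [0, 0, 0], 0],
    [0.0, [0, 0, 0], 0]
  ]
}}

```text
clock: 19.23
position: [0.6653, -0.0861, 0.0468]
ee_rot: [0.043, -0.036, 0.706, -0.706]
contact_force: [2.3, 6.5, 10.4]
width: 0.0141
```

Request:
{"method": "jog_arm", "body": {
  "targets": [
    [0.0, [0.0, 0, -0.001], 0],
    [0.0, [0, 0, 0], 0],
    [0.0, [0, 0, 0], 0]
  ]
}}

```text
clock: 19.6
position: [0.6656, -0.0861, 0.046]
ee_rot: [0.043, -0.036, 0.706, -0.706]
contact_force: [2.1, 6.3, 11.1]
width: 0.0143
```

```bash
python3 look.py w14
```

```text
19.6 [ 0.6656 -0.0861  0.046 ] 0.014337133979445332 [ 2.1439  6.2896 11.107 ]
spin a 0.11091423865254857
```

View pics/w14.png

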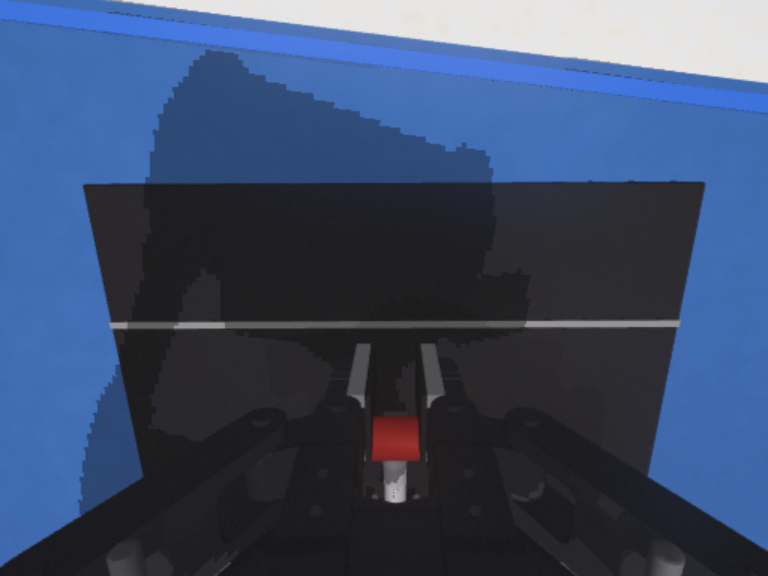

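```bash
cat > roll.py <<'E'
from h import *
import sys
np.set_printoptions(precision=4,suppress=True)
tag=sys.argv[1]
im=np.load(tag+'_I.npy');D=np.load(tag+'_D.npy');M=dict(np.load(tag+'_M.npz'))
hsv=cv2.cvtColor(im,cv2.COLOR_RGB2HSV)
m=((hsv[...,0]>170)|(hsv[...,0]<4))&(hsv[...,1]>150)&(hsv[...,2]>60)
m=m.astype(np.uint8);n,l,st,c=cv2.connectedComponentsWithStats(m)
i=max((i for i in range(1,n) if 200<c[i][0]<320),key=lambda i:st[i,4]);v,u=np.nonzero(l==i)
P=np.array([pt('wrist',(a,b),D[b,a],M=M) for a,b in zip(u,v) if D[b,a]>0])
o=np.array([.5322,-.1005]);cc,s=np.cos(.112),np.sin(.112);F=np.c_[(P[:,:2]-o)@[cc,s],(P[:,:2]-o)@[-s,cc],P[:,2]]
k=abs(F[:,1]-np.median(F[:,1]))<.006;F=F[k]
# circle fit radius 7 in x,z
from scipy.optimize import least_squares
r=least_squares(lambda p:np.hypot(F[:,0]-p[0],F[:,2]-p[1])-.007,[F[:,0].mean(),F[:,2].max()-.007],loss='soft_l1',f_scale=.0005)
print('roll centre file x,z',r.x,'y',F[:,1].mean(),'rms',np.sqrt((r.fun**2).mean()),'top',np.percentile(F[:,2],98))
E
python3 roll.py w1; python3 roll.py w2; python3 roll.py w14
```

```text
roll centre file x,z [0.1245 0.0475] y 8.117950062234957e-05 rms 0.0006026996416078133 top 0.05549031815843004
roll centre file x,z [0.1243 0.0477] y 0.0026362675659840273 rms 0.0005205677627169178 top 0.0551452787687337
roll centre file x,z [0.1217 0.0525] y 0.00014874593695287164 rms 0.0005298528559840299 top 0.0600432239638862
```

Request:
{"method": "jog_arm", "body": {
  "targets": [
    [0.04, [0, 0, 0], 0],
    [0.04, [0, 0, 0], 0],
    [0.04, [0, 0, 0.04], 0],
    [0.04, [0, 0, 0.03], 0],
    [0.0, [-0.009, -0.001, 0], 0],
    [0.0, [0, 0, 0], 0],
    [0.0, [0, 0, 0], 0]
  ]
}}

```text
clock: 20.52
position: [0.6513, -0.0881, 0.1109]
ee_rot: [0.038, -0.04, 0.706, -0.706]
contact_force: [0.5, 0.6, 0.2]
width: -0.0003
```

```bash
python3 look.py w15;python3 roll.py w15
```

```text
20.525 [ 0.6513 -0.0881  0.1109] -0.00031135173354400876 [0.4528 0.5667 0.1637]
spin a 0.11156485850484656
roll centre file x,z [0.1213 0.0615] y 0.00041998929370551754 rms 0.0005880296114013793 top 0.06938216355800188
```

View pics/w15.png

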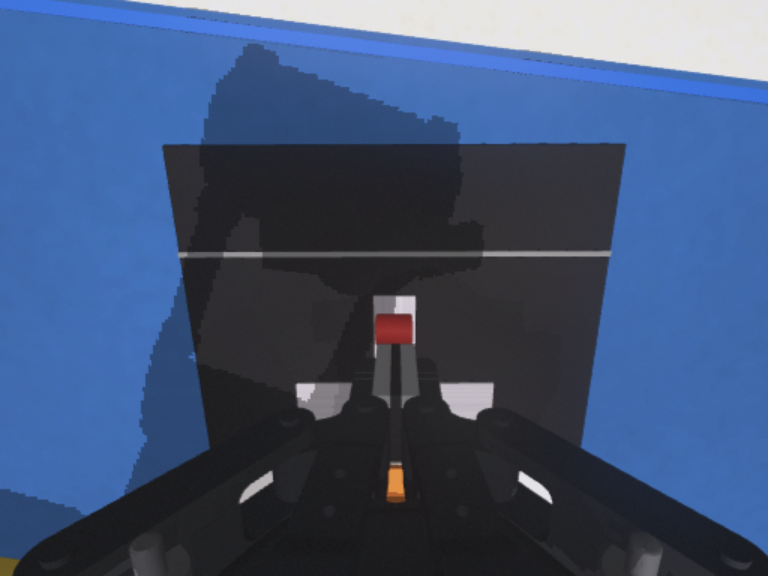

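Request:
{"method": "jog_arm", "body": {
  "targets": [
    [0.0, [0.004, 0.0015, -0.012], 0],
    [0.0, [0, 0, -0.008], 0],
    [0.0, [0, 0, 0], 0]
  ]
}}

```text
clock: 20.95
position: [0.6555, -0.0863, 0.0908]
ee_rot: [0.039, -0.041, 0.706, -0.706]
contact_force: [-0.4, -0.1, -1.0]
width: -0.0001
```

Request:
{"method": "jog_arm", "body": {
  "targets": [
    [0.0, [0, 0, -0.004], 0],
    [0.0, [0, 0, -0.004], 0],
    [0.0, [0, 0, 0], 0]
  ]
}}

```text
clock: 21.32
position: [0.6566, -0.0867, 0.0847]
ee_rot: [-0.04, 0.039, -0.706, 0.706]
contact_force: [0.5, 0.0, 2.0]
width: -0.0002
```

Request:
{"method": "jog_arm", "body": {
  "targets": [
    [0.0, [0, 0, -0.003], 0],
    [0.0, [0, 0, -0.003], 0],
    [0.0, [0, 0, 0], 0]
  ]
}}

```text
clock: 21.7
position: [0.6572, -0.0867, 0.0797]
ee_rot: [-0.04, 0.039, -0.706, 0.706]
contact_force: [-0.0, 0.7, 6.8]
width: 0.0001
```

Request:
{"method": "jog_arm", "body": {
  "targets": [
    [0.0, [0, 0, -0.003], 0],
    [0.0, [0, 0, -0.002], 0],
    [0.0, [0, 0, 0], 0]
  ]
}}

```text
clock: 22.08
position: [0.6581, -0.0866, 0.0756]
ee_rot: [-0.041, 0.038, -0.706, 0.706]
contact_force: [0.3, 1.2, 9.6]
width: -0.0002
```

Request:
{"method": "jog_arm", "body": {
  "targets": [
    [0.0, [0, 0, -0.002], 0],
    [0.0, [0, 0, -0.002], 0],
    [0.0, [0, 0, 0], 0]
  ]
}}

```text
clock: 22.45
position: [0.6591, -0.0865, 0.072]
ee_rot: [-0.042, 0.037, -0.706, 0.706]
contact_force: [1.9, 2.2, 9.6]
width: -0.0001
```

Request:
{"method": "jog_arm", "body": {
  "targets": [
    [0.0, [-0.001, 0, -0.002], 0],
    [0.0, [0, 0, -0.002], 0],
    [0.0, [0, 0, 0], 0]
  ]
}}

```text
clock: 22.82
position: [0.6598, -0.0865, 0.0687]
ee_rot: [-0.043, 0.035, -0.706, 0.706]
contact_force: [4.5, 2.1, 10.7]
width: 0.0001
```

Request:
{"method": "jog_arm", "body": {
  "targets": [
    [0.0, [-0.001, 0, -0.001], 0],
    [0.0, [0, 0, -0.001], 0],
    [0.0, [0, 0, 0], 0]
  ]
}}

```text
clock: 23.2
position: [0.66, -0.0864, 0.0672]
ee_rot: [-0.044, 0.034, -0.706, 0.706]
contact_force: [5.4, 2.0, 10.3]
width: 0.0003
```

Request:
{"method": "jog_arm", "body": {
  "targets": [
    [0.0, [0.002, 0, -0.001], 0],
    [0.0, [0, 0, 0], 0]
  ]
}}

```text
clock: 23.45
position: [0.6606, -0.0864, 0.0656]
ee_rot: [-0.043, 0.036, -0.706, 0.706]
contact_force: [3.5, 1.4, 10.4]
width: 0.0001
```

```bash
python3 look.py w16;python3 roll.py w16
```

```text
23.45 [ 0.6606 -0.0864  0.0656] 0.00010555498151692347 [ 3.4869  1.4222 10.4405]
spin a 0.11123059038080498Traceback (most recent call last):
  File "roll.py", line 9, in <module>
    i=max((i for i in range(1,n) if 200<c[i][0]<320),key=lambda i:st[i,4]);v,u=np.nonzero(l==i)
ValueError: max() iterable argument is empty
```

View pics/w16.png

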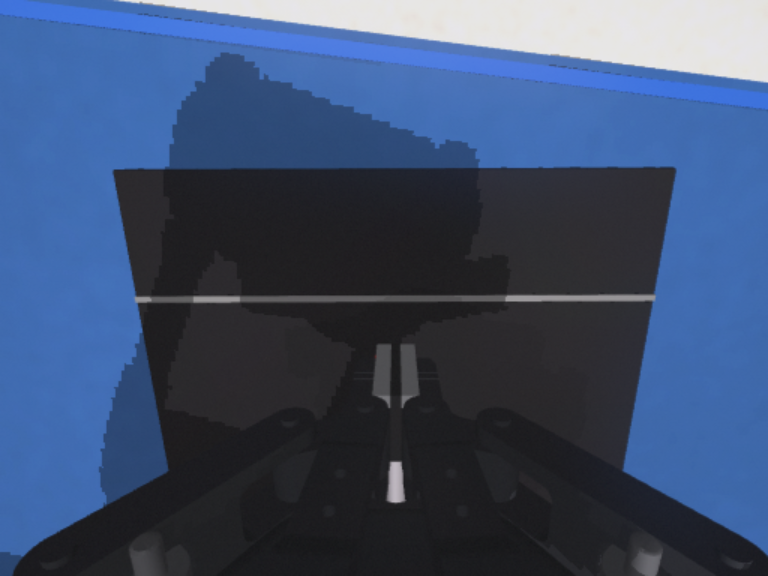

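Request:
{"method": "jog_arm", "body": {
  "targets": [
    [0.0, [0, 0, -0.001], 0],
    [0.0, [0, 0, 0], 0]
  ]
}}

```text
clock: 23.75
position: [0.6608, -0.0864, 0.0647]
ee_rot: [-0.043, 0.035, -0.706, 0.706]
contact_force: [4.3, 2.9, 9.9]
width: -0.0002
```

Request:
{"method": "jog_arm", "body": {
  "targets": [
    [0.0, [0, 0, -0.001], 0],
    [0.0, [0, 0, 0], 0]
  ]
}}

```text
clock: 24.0
position: [0.6609, -0.0863, 0.0638]
ee_rot: [-0.043, 0.035, -0.706, 0.706]
contact_force: [4.3, 2.6, 11.1]
width: -0.0
```

Request:
{"method": "jog_arm", "body": {
  "targets": [
    [0.0, [0, 0, -0.001], 0],
    [0.0, [0, 0, 0], 0]
  ]
}}

```text
clock: 24.25
position: [0.6609, -0.0863, 0.063]
ee_rot: [-0.043, 0.035, -0.706, 0.706]
contact_force: [4.6, 2.8, 11.5]
width: 0.0003
```

Request:
{"method": "jog_arm", "body": {
  "targets": [
    [0.0, [0, 0, -0.001], 0],
    [0.0, [0, 0, 0], 0]
  ]
}}

```text
clock: 24.5
position: [0.661, -0.0864, 0.0622]
ee_rot: [-0.043, 0.035, -0.706, 0.706]
contact_force: [3.5, 3.4, 12.9]
width: -0.0001
```

Request:
{"method": "jog_arm", "body": {
  "targets": [
    [0.0, [0, 0, -0.0007], 0],
    [0.0, [0, 0, 0], 0]
  ]
}}

```text
clock: 24.75
position: [0.661, -0.0864, 0.0617]
ee_rot: [-0.043, 0.035, -0.706, 0.706]
contact_force: [3.3, 2.9, 12.2]
width: 0.0002
```

Request:
{"method": "jog_arm", "body": {
  "targets": [
    [0.0, [0, 0, -0.0007], 0],
    [0.0, [0, 0, 0], 0]
  ]
}}

```text
clock: 25.0
position: [0.661, -0.0864, 0.0612]
ee_rot: [-0.043, 0.035, -0.706, 0.706]
contact_force: [3.4, 2.5, 12.8]
width: -0.0004
```

Request:
{"method": "jog_arm", "body": {
  "targets": [
    [0.0, [0, 0, 0.004], 0],
    [0.0, [0, 0, 0.008], 0],
    [0.0, [0, 0, 0.015], 0],
    [0.03, [-0.04, 0, 0.04], 0],
    [0.04, [-0.03, 0, 0.05], 0],
    [0.04, [0, 0, 0.02], 0],
    [0.04, [0, 0, 0], 0]
  ]
}}

```text
clock: 25.88
position: [0.5865, -0.087, 0.196]
ee_rot: [-0.04, 0.038, -0.706, 0.706]
contact_force: [0.2, -0.5, -0.5]
width: 0.0401
```

```bash
python3 look.py w17;python3 roll.py w17; python3 - <<'E'
from h import *
im,D=get_image('scene');save('s3.png',im[150:270,150:350],3.8)
E
```

```text
25.875 [ 0.5865 -0.087   0.196 ] 0.040078640785943885 [ 0.1988 -0.5152 -0.453 ]
spin a 0.1115717030508239
roll centre file x,z [0.1245 0.0483] y 0.0006848152871455484 rms 0.0006339125129137446 top 0.05628839794292204
```

View pics/w17.png

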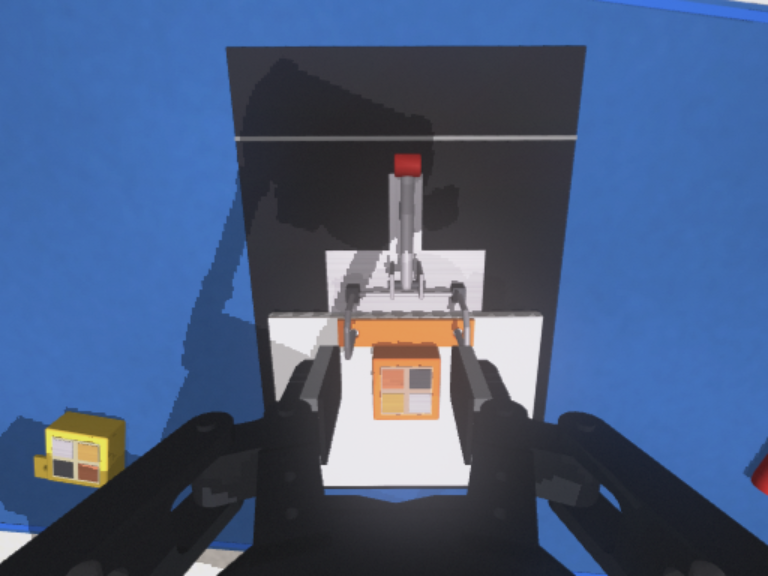

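View pics/s3.png

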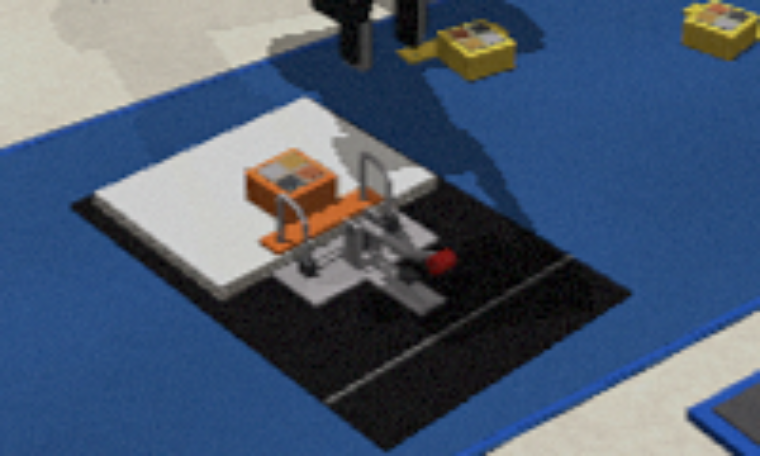

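Request:
{"method": "jog_arm", "body": {
  "targets": [
    [0.05, [0.012, -0.012, 0.011], -0.008],
    [0.05, [0, 0, 0], 0],
    [0.05, [0, 0, 0], 0]
  ]
}}

```text
clock: 26.35
position: [0.5974, -0.0982, 0.2033]
ee_rot: [0.035, -0.038, 0.707, -0.706]
contact_force: [-0.6, 0.1, -0.0]
width: 0.05
```

```bash
python3 look.py w18;python3 roll.py w18;python3 roll.py w1; python3 - <<'E'
from h import *
a=np.load('w1_I.npy')[100:260,190:330];b=np.load('w18_I.npy')[100:260,190:330];save('cmp.png',np.hstack([a,b]),2.8)
M=dict(np.load('w18_M.npz'));D=np.load('w18_D.npy')
o=np.array([.5322,-.1005]);c,s=np.cos(.112),np.sin(.112)
for x,y in((-.036,0),(-.050,.015),(0,0),(0,.03),(0,-.03),(.0,-.048),(-.036,-.018)):
    w=o+[c*x-s*y,s*x+c*y];z=.041 if x<-.02 else .019
    uv=proj('wrist',(*w,z),M);print(x,y,med(D,uv,1) and pt('wrist',uv,med(D,uv,1),M=M)[2])
E
```

```text
26.35 [ 0.5974 -0.0982  0.2033] 0.05002808857607819 [-0.5755  0.1355 -0.007 ]
spin a 0.10388627520867898
roll centre file x,z [0.1245 0.0483] y 0.00017211900230884564 rms 0.0006531798723850541 top 0.05647676411787306
roll centre file x,z [0.1245 0.0475] y 8.117950062234957e-05 rms 0.0006026996416078133 top 0.05549031815843004
-0.036 0 0.041607310528633756
-0.05 0.015 0.042177415558626585
0 0 0.01874662815787992
0 0.03 0.01878135088061178
0 -0.03 0.018554867847792922
0.0 -0.048 0.01912332266853156
-0.036 -0.018 0.04124590494766239
```

View pics/cmp.png

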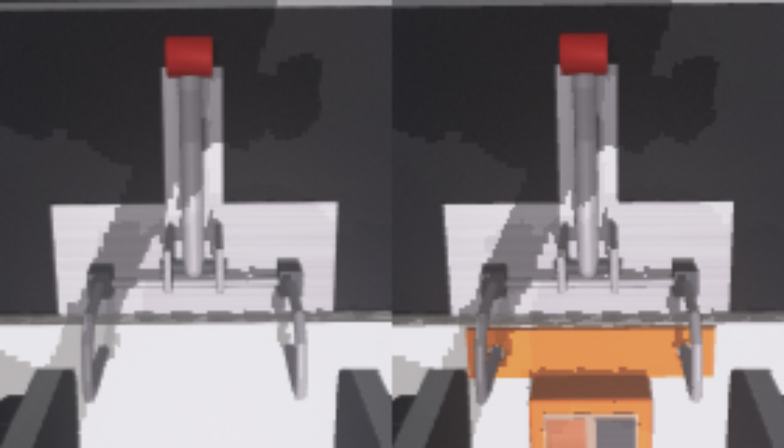

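```bash
python3 - <<'E'
from h import *
o=np.array([.5322,-.1005]);c,s=np.cos(.112),np.sin(.112)
for t in('w1','w18'):
    M=dict(np.load(t+'_M.npz'));D=np.load(t+'_D.npy');r=[]
    for x,y,z in((.125,.06,.003),(.125,-.06,.003),(.1,-.05,.003),(.05,.025,.008),(.05,-.025,.008),(-.02,.045,.015),(-.02,-.05,.015),(.075,0,.045),(.09,0,.045),(.105,0,.045)):
        w=o+[c*x-s*y,s*x+c*y];uv=proj('wrist',(*w,z),M);r.append(round(float(pt('wrist',uv,med(D,uv,2),M=M)[2])*1e3,2))
    print(t,r)
E
```

```text
w1 [3.27, 3.01, 3.17, 4.64, 5.22, 58.45, 15.23, 41.39, 40.8, 46.78]
w18 [2.92, 3.13, 2.9, 4.92, 5.2, 58.6, 15.5, 41.3, 41.81, 47.62]
```

```bash
python3 - <<'E'
from h import *
im,D=get_image('top');get_image('scene')
a=np.load('I_top.npy')
for n in('phone','dropper','driver'):
    for c in('top','scene'):
        print(n,c,[(round(r['score'],2),np.round(r['position'],1)) for r in spot_point(n,c)[:1]])
print(manip.get_state()['clock'],manip.get_state()['contact_force'])
print(sign_off())
E
```

```text
phone top [(0.7, array([112.7, 148.4]))]
phone scene [(0.73, array([398.3, 187.6]))]
dropper top [(0.44, array([165.1, 148.4]))]
dropper scene [(0.82, array([357., 205.]))]
driver top [(0.54, array([383.7, 208.4]))]
driver scene [(0.65, array([108.2, 251.7]))]
26.8 [-0.16591745  0.57412616  0.15901615]
the job is handed in; nothing more can be done
None
```

I lifted the lever until the rings sprang open, lowered the orange case over both posts onto the papers, pressed the lever home, and handed the job in at about 26.8 s. No verdict was reported.

- **Case:** it lies flat. The flange top measured about 18.8 mm and the box top about 41.5 mm above the bench, which puts its underside on the papers. Both posts stand through the holes, and I saw no noticeable force while lowering it.
- **Lever:** the first press, with the grip roll pinched, slipped and stopped at about 0.15 rad. I let go and pressed the top of the roll with closed fingers until the force rose at the stop. The highest downward force I read was 12.9 N, below the 18 N limit.
- **Closed check:** the roll now reads about 48.3 mm high, against 47.5–47.7 mm before the start. That is roughly 0.01 rad if the lever started fully closed, within the 0.03 rad limit. I did not press it again. The rings look closed on the posts, and the arm is clear and touching nothing.
- **Phone, bottle and screwdriver:** the arm never came near them. The network's positions repeat within about 1 pixel for the phone. For the bottle they differ by up to 4.4 pixels in the scene view and for the screwdriver by up to 3.9 in the top view. I take that as detection scatter and did not check it further.

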